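# Gauge and weigh the synth battery packs

### The arm

A 6-joint arm with a two-finger parallel gripper is mounted at the origin on the work surface. World frame = base frame: x ahead of the robot, y to its left, z up, the work surface at z = 0. Lengths are in mm, angles in degrees, forces in N, time in s.
With the tool pointing down it reaches from about 350 to 850 mm from the base axis. Payload 8.1 kg.
Tool frame: the origin (TCP) lies midway between the tips of the shut fingers; the grasp point (between the pads) lies 19 mm behind it; z points along the fingers, y is the line along which they close (so a half turn about z gives the same grasp; the last joint's range is limited). The gripper opens to 85 mm and grips with 20 to 120 N. Pads are 22 mm wide; open, the fingers measure 114 mm over their backs; the gripper's body (76 mm by 85 mm) begins 54 mm behind the grasp point. The pads swing forward as they close: fully open they stand 13 mm farther back than shut.
Start: joints at [63.117, 7.471, 85.268, -0, 87.261, -4.893], TCP at [224.647, 556.362, 231.292] pointing down, gripper open.
Joint ranges: [-169.43, 169.43], [-51.17, 129.36], [1.28, 143.12], [-76.62, 256.62], [0, 156.53], [-152.29, 152.29]. Speed limits (degrees/s): [136.94, 136.94, 159.86, 180, 180, 180].

### API

Orientations are given as [roll, pitch, yaw] about the fixed x, y, z axes, in that order (R = Rz(yaw) Ry(pitch) Rx(roll)).
In Python, from bench import sense, snapshot, camera_params, hand_in, masks_of, pinpoint gives the robot as it stands.
- The arm moves only by the tool step_arm, never from a script. Its argument "targets" is a list of rows, each an object with "angular": the turn, a rotation vector about the tool's x, y, z scaled (see below), a list of three; "dp": the shift along the tool's x, y, z scaled (see below), a list of three; "fingers": the closure, from 0 (fully open) to 1 (shut). A call has exactly 8 rows; each row is the pose to reach, as a shift and turn from the pose commanded when the call began, along the tool's axes at that moment, turning the shorter way round; what a row does not reach only later rows make up. The controller multiplies each number of a shift by 0.2 m and each number of a turn by 180 degrees. A row lasts 1/8 s, in which the tool goes at most 62.5 mm and 10.7 degrees, less where a joint would pass 70% of its speed; a pose out of reach is approached as far as the arm can. A call with a number of a shift or a turn outside -1 to 1 is refused whole. A call with a gripper value outside its range is refused whole. The fingers move at their own pace and stop on an object; "newtons" is the grip in N (left out, the last holds). Time passes only in rows, so rows that repeat a pose let the fingers close, or fill a call up. It gives the time, the measured TCP pose, the force, the opening and the grip force at its end, in the units of the state.
- sense(): the state, without advancing time (a new reading comes with each control period).
- snapshot(name): name is "side" or "top"; returns the picture (400x640x3 uint8, blue, green, red); there is no depth.
- camera_params(name): a dict with "vfov" (degrees; the focal length in pixels is half the picture's height over the tangent of half this angle, whatever the lens; pixels are square), "cx", "cy" (the principal point, pixels), "D" ([k1, k2, p1, p2, k3] as OpenCV has them; the pictures are not rectified), "R" (3x3) and "t" (3): a world point X has camera coordinates R X + t. Camera axes: x right, y down, z forward; pixel columns grow to the right and rows downward; lengths in mm; the calibration is good to about 2 mm. A picture is of the moment at which its call begins. camera_params takes no time and is no camera call.
- hand_in(): hands the job in; it is judged then, once.
Trained networks look in the newest picture that a camera, given by its name, has taken for a name from the list of things; names that differ only in an ending like _2 or _b are one class to them, and where a whole thing is asked for, a point or a joint stands for the part that bears it (a point fixed in the world has none). Each returns a list of dicts, best first, with "conf" (0 to 1); they miss things now and then, are a little off and sometimes report something else, mostly with a low value. They report only what shows in the picture. A call takes as long as a camera call.
- masks_of(camera, label): "pixels" (400x640 bool, what is visible of it) and "at" ([column, row] in pixels, amid what is visible of it).
- pinpoint(camera, label): "at" ([column, row] in pixels: a listed point, or the origin of a listed thing).
The state is a dict: "time": time; "joint_pos": joint angles; "qd": joint speeds; "joint_efforts": joint torques, N m; "tool_pos": TCP position; "tcp_rot": TCP orientation; "ft_force": force on the tool from outside, world axes, zero at the start; "wrist_torque": the same for the moment, N m; "finger_gap": finger opening in mm; "grip_force": force on a finger pad.
Only numpy, scipy, OpenCV 4.12 (cv2) and the standard library are available. Lean on these libraries where they do the work, as an engineer would, in place of code of your own. Each camera call takes 0.05 s, during which the arm holds its last target. There are 200 camera calls.

### The job

Check the battery packs for swelling, one at a time from the thickest to the thinnest: open the caliper, lay the pack flat and square between the jaws, let go of it, and slide the carriage gently until the jaw and the anvil both touch the pack, without tilting the jaw, then back it off. Finally all the packs must stand in one row on the balance's pan, contacts up, each fully on the pan itself, the row on its middle line and centred so that the pan sits level, with the caliper left fully open. Something may be knocked aside on the way, so put right what has shifted, and leave everything else on the bench alone.

Things in the scene. Friction and masses are not known exactly. Their poses are not given: they have to be found in the camera images.
- pack_large_mid (a point): centre of the large battery pack (a rigid black block with grey side labels and two brass contacts on top), half-way up. Thickness 70 mm along its x, 60 mm wide along its y (the same for all packs; the side to grip), 58 mm tall along its z, about 360 g (real packs differ by up to 15 percent). It starts with z up; may be absent
- pack_medium_mid (a point): centre of the medium battery pack (a rigid black block with grey side labels and two brass contacts on top), half-way up. Thickness 56 mm along its x, 60 mm wide along its y (the same for all packs; the side to grip), 50 mm tall along its z, about 270 g (real packs differ by up to 15 percent). It starts with z up; may be absent
- pack_small_mid (a point): centre of the small battery pack (a rigid black block with grey side labels and two brass contacts on top), half-way up. Thickness 42 mm along its x, 60 mm wide along its y (the same for all packs; the side to grip), 42 mm tall along its z, about 180 g (real packs differ by up to 15 percent). It starts with z up; may be absent
- bed_mid (a point): point on top of the caliper's bed, 60 mm from the anvil's face, on the centre line. The bed is a dark steel plate 300 x 110 mm, 15 mm thick, lying on the bench, with white graduations. x runs along the bed from the carriage to the anvil, z up. Lay a pack here with its x along this x (either way round), between jaw and anvil
- anvil: the fixed steel jaw of the caliper, 70 mm wide and 50 mm tall above the bed. Origin at the foot of its measuring face, on bed level; x points out of its back, away from the sliding jaw
- jaw: the sliding steel jaw, 12 mm thick, 70 mm wide, top 51 mm above the bed. Origin at the foot of its measuring face, 1 mm over the bed; x points to the anvil. It hangs on the carriage by a springy joint (about 6 N m/rad) and tilts if the jaw itself is pushed at its top; its z is vertical when it is square
- thumb_post (a point): the black square post on the carriage, 22 x 22 mm, rising 51 mm out of a low aluminium block; this point is on its axis, 18 mm below its top and 66 mm above the bench, 70 mm behind the jaw's measuring face. Pinch it on its two sides (along y) and move it along x to drive the jaw: the carriage is what to push, not the jaw
- carriage (a joint): travel of the caliper carriage, m: 0 fully open (jaw face 120 mm from the anvil), grows as the jaw nears the anvil, up to 0.095; the gap is 0.120 minus this. Slides with about 1.5 N friction and stays where it is left
- pan_mid (a point): centre of the top of the balance's aluminium pan, 250 mm along its x, 150 mm along its y, with a lip 6 mm high and 4 mm thick all round, a dark line marking its middle; about 62 mm above the bench when empty. The pan is sprung: it sinks about 1.6 mm per 100 g (at most 24 mm) and rocks about its y axis, 0.05 rad for 0.1 N m (at most 0.1 rad), so an uneven load along x tilts it. All packs fit in one row along x, with their own x along the row and some 12 mm between them
- mug: white mug with a handle, 80 mm across, 90 mm tall; a bystander, leave alone
- jar: closed glass jar, 60 mm across, 75 mm tall; a bystander, leave alone
- meter: grey box-shaped meter 75 x 140 x 35 mm; a bystander, leave alone
- driver: screwdriver; a bystander, leave alone
- tape: roll of green tape, 100 mm across; a bystander, leave alone
- knob_cap: grey knob cap 44 mm across; a bystander, leave alone
- faceplate: aluminium faceplate 128 x 60 x 6 mm; a bystander, leave alone

How it is judged:
By the outcome, as a careful person would: the job done as asked, in the order asked, and still so for the second after the job is handed in, with the robot touching nothing.
Of pack_large, pack_medium, pack_small only 2 to 3 are there at a start; the rules pass over those that are not, and their reading is None.
At some moment in a run one of pack_large, pack_medium, pack_small may be knocked a few centimetres aside while the robot is not near it.
Once in a run the grip may slacken for a moment while it holds something.
It also fails if it takes over 210 s, if anything falls off the work surface, if the arm or the gripper's body presses on something with over 40 N, if the wrist force passes 120 N, or if a joint passes its speed limit or range.

## Working session

There is one attempt and no reset: what is moved stays moved. The work goes in short steps, Python scripts to look and compute and a tool call to move; the robot and the scene stay as the last step left them, time stands still between calls to the robot, and variables do not carry over. Pictures are saved under pics/ and viewed, at most 14 in all, crops included, and the job is handed in when it is done.

Besides the shell and the picture viewer there is one more tool, called after "Call:" as name([rows], argument=value, ...), one row to a line, values as JSON. step_arm: Moves the arm, as the interface text tells. Its arguments: {"type":"object","properties":{"targets":{"type":"array","items":{"type":"object","properties":{"angular":{"type":"array","items":{"type":"number","minimum":-1,"maximum":1}},"dp":{"type":"array","items":{"type":"number","minimum":-1,"maximum":1}},"fingers":{"type":"number"}}}},"newtons":{"type":"number"}},"required":["targets"]}

```bash
ls; mkdir -p pics
python3 - <<'E'
from bench import *
import cv2,numpy as np
print(sense())
a=snapshot("side");b=snapshot("top")
cv2.imwrite("pics/s0.png",a);cv2.imwrite("pics/t0.png",b)
for c in("side","top"):print(c,camera_params(c))
for c in("side","top"):
  for l in ["pack_large_mid","pack_medium_mid","pack_small_mid","bed_mid","anvil","jaw","thumb_post","pan_mid","mug","jar","meter","driver","tape","knob_cap","faceplate"]:
    print(c,l,[(np.round(d["at"],1).tolist(),round(d["conf"],2)) for d in pinpoint(c,l)[:2]])
E
```

```text
pics
{'time': 0.0, 'joint_pos': array([ 6.31157321e+01,  7.51523696e+00,  8.53321461e+01,  1.08372470e-04,
        8.72601398e+01, -4.89493524e+00]), 'qd': array([-0.05402282, -0.00600398,  0.01800461,  0.01963519,  0.01241956,
        0.05296728]), 'joint_efforts': array([-2.16653054e-03, -5.69399321e+01, -5.00542259e+01, -8.19689558e-04,
        1.46614504e-02, -2.57907044e-05]), 'tool_pos': array([224.4018666 , 555.84972258, 230.21560367]), 'tcp_rot': array([-1.79892879e+02, -9.28263888e-03,  1.58010653e+02]), 'ft_force': array([-0.5522903 ,  0.05764815, -0.4459963 ]), 'wrist_torque': array([0.0092242 , 0.00396595, 0.01875957]), 'grip_force': 0.0, 'finger_gap': 85.29877193231486}
side {'vfov': 50.2673388930705, 'cx': 316.7397094919974, 'cy': 201.84417133690195, 'D': array([-0.08993877,  0.        ,  0.        ,  0.        ,  0.        ]), 'R': array([[-0.98525196, -0.17083311,  0.00972706],
       [-0.12345872,  0.6703664 , -0.73168766],
       [ 0.11847579, -0.7220976 , -0.68157065]]), 't': array([ 561.9831334 ,  123.08862096, 1446.39398635])}
top {'vfov': 42.8108544484677, 'cx':
[... 1028 characters left out ...]
6, 270.9], 0.69)]
top pack_medium_mid [([340.2, 205.9], 0.58)]
top pack_small_mid [([311.2, 246.8], 0.85)]
top bed_mid [([400.7, 206.1], 0.8)]
top anvil [([400.1, 184.4], 0.76), ([402.4, 209.3], 0.73)]
top jaw [([398.3, 211.3], 0.42)]
top thumb_post [([403.0, 232.8], 0.64), ([473.6, 188.5], 0.43)]
top pan_mid [([238.3, 205.8], 0.95), ([176.0, 200.7], 0.56)]
top mug [([374.3, 132.9], 0.81), ([340.6, 204.3], 0.34)]
top jar [([304.9, 126.8], 0.8), ([400.2, 206.9], 0.24)]
top meter [([172.8, 201.4], 0.81), ([474.7, 190.9], 0.66)]
top driver [([163.0, 270.2], 0.68)]
top tape [([464.9, 245.6], 0.9), ([402.3, 211.2], 0.3)]
top knob_cap [([189.4, 233.9], 0.46)]
top faceplate [([472.5, 188.6], 0.77)]
```

```bash
cat > h.py <<'E'
import cv2,numpy as np
from scipy.optimize import least_squares
from bench import *
CP={c:camera_params(c) for c in("side","top")}
def K(c):
    p=CP[c];f=200/np.tan(np.radians(p["vfov"]/2));return np.array([[f,0,p["cx"]],[0,f,p["cy"]],[0,0,1.]])
def proj(c,X):
    p=CP[c];X=np.atleast_2d(np.asarray(X,float));return cv2.projectPoints(X,cv2.Rodrigues(p["R"])[0],p["t"],K(c),p["D"])[0][:,0]
def tri(a,b): # side px, top px
    def f(X):return np.r_[proj("side",X)[0]-a,proj("top",X)[0]-b]
    r=least_squares(f,[450,0,30.]);return r.x,np.abs(r.fun).max()
def onz(c,uv,z):
    p=CP[c];u=cv2.undistortPoints(np.array([[uv]],float),K(c),p["D"])[0,0]
    d=p["R"].T@np.r_[u,1];o=-p["R"].T@p["t"];return o+d*(z-o[2])/d[2]
E
python3 - <<'E'
from h import *
a=cv2.imread("pics/s0.png");b=cv2.imread("pics/t0.png")
cv2.imwrite("pics/t1.png",cv2.resize(b[100:300,140:500],None,fx=2.2,fy=2.2,interpolation=cv2.INTER_CUBIC))
cv2.imwrite("pics/s1.png",cv2.resize(a[120:370,210:410],None,fx=2.4,fy=2.4,interpolation=cv2.INTER_CUBIC))
for n,s,t in [("med",[321.9,203.8],[340.2,205.9]),("small",[355.5,224.4],[311.2,246.8]),("bed",[331.4,173.7],[400.7,206.1]),("anvil",[318.6,168.8],[400.1,184.4]),("jaw",[332.5,174],[398.3,211.3]),("post",[353.6,168.4],[403,232.8]),("pan",[309,257.7],[238.3,205.8])]:
  print(n,tri(s,t))
E
```

```text
med (array([560.8115673 , -49.4730053 ,  18.72856405]), np.float64(0.14281124303749948))
small (array([436.19494812,  37.76155172,  24.75556947]), np.float64(1.847206688337451))
bed (array([ 556.18850771, -229.64753698,   15.1744613 ]), np.float64(1.0233559030125434))
anvil (array([ 614.57137266, -227.08361893,   34.52475225]), np.float64(2.988649322282015))
jaw (array([ 544.19990538, -221.04515714,   21.38215726]), np.float64(0.6506535917837368))
post (array([ 474.38071837, -228.66944084,   54.60265833]), np.float64(1.8157229511138553))
pan (array([557.09029845, 245.75229795,  69.27450294]), np.float64(1.581161404691727))
```

View pics/t1.png

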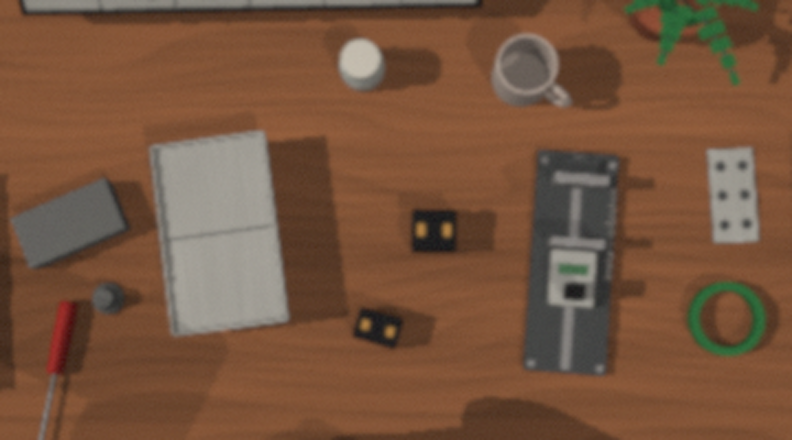

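View pics/s1.png

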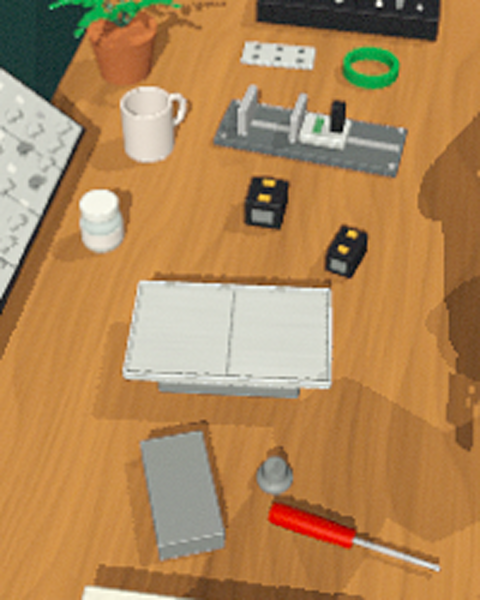

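```bash
cat >> h.py <<'E'
def box(L,W,z0,z1,x,y,yaw,x0=0):
    c,s=np.cos(np.radians(yaw)),np.sin(np.radians(yaw))
    P=np.array([[x0+a*L/2,b*W/2] for a in(-1,1) for b in(-1,1)]);P=P@np.array([[c,s],[-s,c]])+[x,y]
    return np.array([[*p,z] for p in P for z in(z0,z1)])
def render(c,X):
    h=cv2.convexHull(proj(c,X).astype(np.float32))[:,0];S=4
    im=np.zeros((400*S,640*S),np.uint8);cv2.fillConvexPoly(im,np.round(((h+.5)*S-.5)*16).astype(np.int32),255,shift=4)
    return cv2.resize(im,(640,400),interpolation=cv2.INTER_AREA)/255.
from scipy.optimize import minimize
def fit(model,M,p0,step): # M: {cam:mask}
    def f(p):return sum(np.abs(render(c,model(p))-m).sum() for c,m in M.items())
    s=np.vstack([p0]+[np.array(p0)+np.eye(len(p0))[i]*step[i] for i in range(len(p0))])
    r=minimize(f,p0,method="Nelder-Mead",options=dict(initial_simplex=s,xatol=.05,fatol=.1,maxfev=250))
    return np.round(r.x,1),round(r.fun/sum(m.sum() for m in M.values()),3)
def graymask(img,seed,smax=75,vmin=0,vmax=255):
    h=cv2.cvtColor(img,cv2.COLOR_BGR2HSV);m=((h[...,1]<smax)&(h[...,2]>=vmin)&(h[...,2]<=vmax)).astype(np.uint8)
    m=cv2.morphologyEx(m,cv2.MORPH_CLOSE,np.ones((5,5)));l=cv2.connectedComponents(m)[1];return l==l[int(seed[1]),int(seed[0])]
def getmask(c,l):
    r=masks_of(c,l);return (r[0]["pixels"],r[0]["conf"],np.round(r[0]["at"])) if r else (None,0,0)
E
python3 - <<'E'
from h import *
im={"side":cv2.imread("pics/s0.png"),"top":cv2.imread("pics/t0.png")}
for n,L,h,g in[("pack_medium_mid",56,50,[561,-49,0]),("pack_small_mid",42,42,[436,38,10])]:
  M={}
  for c in im:
    m,cf,at=getmask(c,n);print(n,c,cf,at,None if m is None else m.sum())
    if m is not None:M[c]=m.astype(float)
  for cs in(["side"],["top"],list(M)):
    if all(c in M for c in cs):print(cs,fit(lambda p:box(L,60,0,h,*p),{c:M[c] for c in cs},g,[8,8,8]))
  print("z free",fit(lambda p:box(L,60,p[3],p[3]+h,*p[:3]),M,g+[0],[8,8,8,8]))
M={c:graymask(im[c],proj(c,[540,215,64])[0]) for c in im};print({c:m.sum() for c,m in M.items()})
for c in M:print(c,getmask(c,"pan_mid")[1:], fit(lambda p:box(250,150,62,68,*p),{c:M[c].astype(float)},[557,245,5],[8,8,5]))
print("both",fit(lambda p:box(250,150,p[3]-6,p[3],*p[:3]),{c:m.astype(float) for c,m in M.items()},[557,245,5,68],[8,8,5,5]))
B=graymask(im["top"],proj("top",[400,-229,15])[0]);print(B.sum(),cv2.minAreaRect(np.argwhere(B)[:,::-1].astype(np.float32)))
print("bed",fit(lambda p:box(300,110,0,15,*p),{"top":B.astype(float)},[500,-229,-3],[8,8,5]))
B2=graymask(im["side"],proj("side",[400,-229,15])[0]);print(B2.sum())
print("bed side",fit(lambda p:box(300,110,0,15,*p),{"side":B2.astype(float)},[500,-229,-3],[8,8,5]))
v=np.hstack([cv2.resize(np.uint8(255*(M["top"]|B))[100:300,140:500],None,fx=1.1,fy=1.1),cv2.resize(np.uint8(255*(M["side"]|B2))[120:340,210:410],None,fx=1,fy=1)])
cv2.imwrite("pics/m.png",v)
for c in im:
  for l in("anvil","jaw","thumb_post"):
    m,cf,at=getmask(c,l);print(c,l,cf,at,None if m is None else [m.sum(),cv2.minAreaRect(np.argwhere(m)[:,::-1].astype(np.float32))])
E
```

```text
pack_medium_mid side 0.62 [322. 200.] 330
pack_medium_mid top 0.97 [338. 205.] 406
['side'] (array([ 5.647e+02, -4.370e+01, -1.000e-01]), np.float64(0.127))
['top'] (array([565. , -39.4,  -0.6]), np.float64(0.064))
['side', 'top'] (array([564.3, -39.4,  -0.6]), np.float64(0.102))
z free (array([564. , -39.3,  -0.6,   1.5]), np.float64(0.099))
pack_small_mid side 0.81 [357. 223.] 301
pack_small_mid top 0.88 [311. 248.] 304
['side'] (array([435.7,  33.6, -15.8]), np.float64(0.064))
['top'] (array([436.1,  36. , -16. ]), np.float64(0.073))
['side', 'top'] (array([436.1,  35.3, -16. ]), np.float64(0.075))
z free (array([436.1,  35.6, -15.3,   1.4]), np.float64(0.07))
{'side': np.int64(3783), 'top': np.int64(4807)}
side (0.88, array([306., 261.])) (array([561.2, 248.1,   6.8]), np.float64(0.121))
top (0.83, array([240., 207.])) (array([561.8, 243.5,   6.9]), np.float64(0.063))
both (array([562.4, 246.1,   7. ,  71.4]), np.float64(0.087))
3687 ((399.43511962890625, 218.99578857421875), (37.31203842163086, 100.15678405761719), 3.7313973903656006)
bed (array([ 521.4, -225.7,   -5.2]), np.flo
[... 196 characters left out ...]
1538086), 10.17551040649414)]
side jaw 0.48 [343. 170.] [np.int64(408), ((342.5400085449219, 169.72000122070312), (24.465898513793945, 19.657569885253906), 8.130102157592773)]
side thumb_post 0.74 [320. 202.] [np.int64(360), ((321.0, 203.5), (21.0, 18.0), 90.0)]
top anvil 0.87 [402. 182.] [np.int64(262), ((403.6891784667969, 178.3648681640625), (24.166650772094727, 12.987520217895508), 9.462322235107422)]
top jaw 0.35 [378. 131.] [np.int64(865), ((381.32666015625, 131.65945434570312), (36.509986877441406, 31.51432228088379), 2.38594388961792)]
top thumb_post 0.59 [403. 224.] [np.int64(650), ((400.1615295410156, 223.07745361328125), (24.14639663696289, 31.130891799926758), 3.814074993133545)]
```

View pics/m.png

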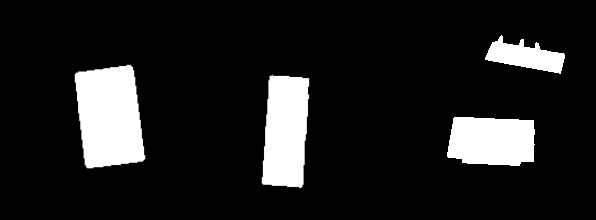

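```bash
cat >> h.py <<'E'
import json
from scipy.spatial.transform import Rotation as Ro
def plan(*tgts):
    """targets [x,y,z,yaw] from the stored commanded pose; prints dp (tool axes/200mm) and angular z/180"""
    try:c=json.load(open("cmd.json"))
    except Exception:c=[224.647,556.362,231.292,158.01]
    for t in tgts:
        a=np.radians(c[3]);R=np.array([[np.cos(a),np.sin(a),0],[np.sin(a),-np.cos(a),0],[0,0,-1]])
        d=np.round(R.T@(np.array(t[:3])-c[:3])/200,3);w=round(-((t[3]-c[3]+180)%360-180)/180,4)
        if abs(d).max()>1:print("TOO FAR")
        p=np.array(c[:3])+R@d*200;c=[*p,c[3]-w*180];print("dp",d.tolist(),"ang z",w,"->",np.round(c,1).tolist())
    json.dump(c,open("cmd.json","w"))
E
python3 - <<'E'
from h import *
print("post",onz("top",(401.4,232.3),84),"anvil",onz("top",(404.5,181.4),65),"jaw",onz("top",(402.3,210.5),66))
print("cam",[(-CP[c]["R"].T@CP[c]["t"]).round() for c in CP])
plan([285,380,230,174.8],[350,190,230,174.8],[412,0,200,174.8],[470,-195,160,174.8])
E
```

```text
post [ 479.2215739  -219.70153664   84.        ] anvil [ 626.3737046 -235.074337    65.       ] jaw [ 542.1261322  -226.44460731   66.        ]
cam [array([ 398., 1058., 1070.]), array([ 449.,  -10., 1535.])]
dp [-0.61, -0.705, 0.006] ang z -0.0933 -> [285.0, 379.9, 230.1, 174.8]
dp [-0.41, -0.916, 0.0] ang z 0.0 -> [350.0, 190.1, 230.1, 174.8]
dp [-0.395, -0.918, 0.15] ang z 0.0 -> [412.1, 0.1, 200.1, 174.8]
dp [-0.377, -0.945, 0.2] ang z 0.0 -> [470.1, -195.0, 160.1, 174.8]
```

Call:
step_arm([
  {"dp": [-0.61,-0.705,0.006],"angular": [0,0,-0.0933],"fingers": 0},
  {"dp": [-0.61,-0.705,0.006],"angular": [0,0,-0.0933],"fingers": 0},
  {"dp": [-0.61,-0.705,0.006],"angular": [0,0,-0.0933],"fingers": 0},
  {"dp": [-0.61,-0.705,0.006],"angular": [0,0,-0.0933],"fingers": 0},
  {"dp": [-0.61,-0.705,0.006],"angular": [0,0,-0.0933],"fingers": 0},
  {"dp": [-0.61,-0.705,0.006],"angular": [0,0,-0.0933],"fingers": 0},
  {"dp": [-0.61,-0.705,0.006],"angular": [0,0,-0.0933],"fingers": 0},
  {"dp": [-0.61,-0.705,0.006],"angular": [0,0,-0.0933],"fingers": 0},
])

```text
time: 3.2
tool_pos: [284.6, 380.5, 229.9]
tcp_rot: [-180.0, -0.0, 174.9]
ft_force: [0.7, 0.1, -0.4]
finger_gap: 85.7
grip_force: 0.0
```

Call:
step_arm([
  {"dp": [-0.41,-0.916,0],"angular": [0,0,0],"fingers": 0},
  {"dp": [-0.41,-0.916,0],"angular": [0,0,0],"fingers": 0},
  {"dp": [-0.41,-0.916,0],"angular": [0,0,0],"fingers": 0},
  {"dp": [-0.41,-0.916,0],"angular": [0,0,0],"fingers": 0},
  {"dp": [-0.41,-0.916,0],"angular": [0,0,0],"fingers": 0},
  {"dp": [-0.41,-0.916,0],"angular": [0,0,0],"fingers": 0},
  {"dp": [-0.41,-0.916,0],"angular": [0,0,0],"fingers": 0},
  {"dp": [-0.41,-0.916,0],"angular": [0,0,0],"fingers": 0},
])

```text
time: 4.2
tool_pos: [349.7, 190.9, 230.0]
tcp_rot: [-180.0, -0.0, 174.9]
ft_force: [-0.0, -0.2, -0.1]
finger_gap: 85.4
grip_force: 0.0
```

Call:
step_arm([
  {"dp": [-0.395,-0.918,0.15],"angular": [0,0,0],"fingers": 0},
  {"dp": [-0.395,-0.918,0.15],"angular": [0,0,0],"fingers": 0},
  {"dp": [-0.395,-0.918,0.15],"angular": [0,0,0],"fingers": 0},
  {"dp": [-0.395,-0.918,0.15],"angular": [0,0,0],"fingers": 0},
  {"dp": [-0.395,-0.918,0.15],"angular": [0,0,0],"fingers": 0},
  {"dp": [-0.395,-0.918,0.15],"angular": [0,0,0],"fingers": 0},
  {"dp": [-0.395,-0.918,0.15],"angular": [0,0,0],"fingers": 0},
  {"dp": [-0.395,-0.918,0.15],"angular": [0,0,0],"fingers": 0},
])

```text
time: 5.2
tool_pos: [412.1, 1.0, 200.3]
tcp_rot: [180.0, 0.0, 174.9]
ft_force: [0.5, 1.3, 0.3]
finger_gap: 85.2
grip_force: 0.0
```

Call:
step_arm([
  {"dp": [-0.377,-0.945,0.2],"angular": [0,0,0],"fingers": 0},
  {"dp": [-0.377,-0.945,0.2],"angular": [0,0,0],"fingers": 0},
  {"dp": [-0.377,-0.945,0.2],"angular": [0,0,0],"fingers": 0},
  {"dp": [-0.377,-0.945,0.2],"angular": [0,0,0],"fingers": 0},
  {"dp": [-0.377,-0.945,0.2],"angular": [0,0,0],"fingers": 0},
  {"dp": [-0.377,-0.945,0.2],"angular": [0,0,0],"fingers": 0},
  {"dp": [-0.377,-0.945,0.2],"angular": [0,0,0],"fingers": 0},
  {"dp": [-0.377,-0.945,0.2],"angular": [0,0,0],"fingers": 0},
])

```text
time: 6.2
tool_pos: [470.3, -194.1, 160.6]
tcp_rot: [-180.0, 0.0, 174.9]
ft_force: [0.2, -0.1, -0.6]
finger_gap: 85.1
grip_force: 0.0
```

Call:
step_arm([
  {"dp": [-0.053,-0.123,0],"angular": [0,0,0],"fingers": 0},
  {"dp": [-0.053,-0.123,0.1],"angular": [0,0,0],"fingers": 0},
  {"dp": [-0.053,-0.123,0.25],"angular": [0,0,0],"fingers": 0},
  {"dp": [-0.053,-0.123,0.4],"angular": [0,0,0],"fingers": 0},
  {"dp": [-0.053,-0.123,0.5],"angular": [0,0,0],"fingers": 0},
  {"dp": [-0.053,-0.123,0.57],"angular": [0,0,0],"fingers": 0},
  {"dp": [-0.053,-0.123,0.57],"angular": [0,0,0],"fingers": 0},
  {"dp": [-0.053,-0.123,0.57],"angular": [0,0,0],"fingers": 0.3},
], newtons=25)

```text
time: 7.2
tool_pos: [479.1, -220.7, 47.1]
tcp_rot: [-180.0, 0.1, 174.8]
ft_force: [-0.1, -0.3, 0.6]
finger_gap: 69.6
grip_force: 0.0
```

Call:
step_arm([
  {"dp": [0,0,0],"angular": [0,0,0],"fingers": 0.4},
  {"dp": [0,0,0],"angular": [0,0,0],"fingers": 0.5},
  {"dp": [0,0,0],"angular": [0,0,0],"fingers": 0.6},
  {"dp": [0,0,0],"angular": [0,0,0],"fingers": 0.7},
  {"dp": [0,0,0],"angular": [0,0,0],"fingers": 0.75},
  {"dp": [0,0,0],"angular": [0,0,0],"fingers": 0.8},
  {"dp": [0,0,0],"angular": [0,0,0],"fingers": 0.85},
  {"dp": [0,0,0],"angular": [0,0,0],"fingers": 0.9},
])

```text
time: 8.2
tool_pos: [478.5, -223.2, 46.8]
tcp_rot: [-179.8, 0.1, 174.8]
ft_force: [-1.9, -13.1, -2.2]
finger_gap: 21.8
grip_force: 25.8
```

Call:
step_arm([
  {"dp": [0,-0.014,0],"angular": [0,0,0],"fingers": 0.9},
  {"dp": [0.03,-0.014,0],"angular": [0,0,0],"fingers": 0.9},
  {"dp": [0.06,-0.014,0],"angular": [0,0,0],"fingers": 0.9},
  {"dp": [0.1,-0.014,0],"angular": [0,0,0],"fingers": 0.9},
  {"dp": [0.14,-0.014,0],"angular": [0,0,0],"fingers": 0.9},
  {"dp": [0.18,-0.014,0],"angular": [0,0,0],"fingers": 0.9},
  {"dp": [0.2,-0.014,0],"angular": [0,0,0],"fingers": 0.9},
  {"dp": [0.21,-0.014,0],"angular": [0,0,0],"fingers": 0.9},
])

```text
time: 9.2
tool_pos: [436.2, -219.5, 46.6]
tcp_rot: [-180.0, 0.1, 174.8]
ft_force: [2.4, 0.4, 5.2]
finger_gap: 21.6
grip_force: 27.2
```

Call:
step_arm([
  {"dp": [0,0,0],"angular": [0,0,0],"fingers": 0.9},
  {"dp": [0.005,0,0],"angular": [0,0,0],"fingers": 0.9},
  {"dp": [0.01,0,0],"angular": [0,0,0],"fingers": 0.9},
  {"dp": [0.015,0,0],"angular": [0,0,0],"fingers": 0.9},
  {"dp": [0.02,0,0],"angular": [0,0,0],"fingers": 0.9},
  {"dp": [0.02,0,0],"angular": [0,0,0],"fingers": 0.9},
  {"dp": [0.02,0,0],"angular": [0,0,0],"fingers": 0.9},
  {"dp": [0.02,0,0],"angular": [0,0,0],"fingers": 0.9},
])

```text
time: 10.2
tool_pos: [432.3, -219.1, 46.6]
tcp_rot: [-180.0, 0.0, 174.8]
ft_force: [0.9, 0.9, 6.6]
finger_gap: 21.8
grip_force: 27.2
```

Call:
step_arm([
  {"dp": [0.005,0,0],"angular": [0,0,0],"fingers": 0.9},
  {"dp": [0.01,0,0],"angular": [0,0,0],"fingers": 0.9},
  {"dp": [0.015,0,0],"angular": [0,0,0],"fingers": 0.9},
  {"dp": [0.02,0,0],"angular": [0,0,0],"fingers": 0.9},
  {"dp": [0.02,0,0],"angular": [0,0,0],"fingers": 0.9},
  {"dp": [0.02,0,0],"angular": [0,0,0],"fingers": 0.9},
  {"dp": [0.02,0,0],"angular": [0,0,0],"fingers": 0.9},
  {"dp": [0.02,0,0],"angular": [0,0,0],"fingers": 0.9},
])

```text
time: 11.2
tool_pos: [429.6, -218.9, 46.7]
tcp_rot: [-180.0, 0.2, 174.8]
ft_force: [8.6, -0.2, 0.3]
finger_gap: 21.8
grip_force: 26.2
```

Call:
step_arm([
  {"dp": [-0.008,0,0],"angular": [0,0,0],"fingers": 0.7},
  {"dp": [-0.008,0,0],"angular": [0,0,0],"fingers": 0.3},
  {"dp": [-0.008,0,0],"angular": [0,0,0],"fingers": 0},
  {"dp": [-0.008,0,-0.1],"angular": [0,0,0],"fingers": 0},
  {"dp": [-0.008,0,-0.3],"angular": [0,0,0],"fingers": 0},
  {"dp": [-0.008,0,-0.55],"angular": [0,0,0],"fingers": 0},
  {"dp": [-0.008,0,-0.7],"angular": [0,0,0],"fingers": 0},
  {"dp": [-0.008,0,-0.7],"angular": [0,0,0],"fingers": 0},
])

```text
time: 12.2
tool_pos: [431.4, -219.9, 189.2]
tcp_rot: [-179.8, 0.3, 174.8]
ft_force: [0.8, -0.2, -0.1]
finger_gap: 85.1
grip_force: 0.0
```

```bash
cat >> h.py <<'E'
def upd(*ds):
    c=json.load(open("cmd.json"))
    for d in ds:
        a=np.radians(c[3]);R=np.array([[np.cos(a),np.sin(a),0],[np.sin(a),-np.cos(a),0],[0,0,-1]])
        c=[*(np.array(c[:3])+R@np.array(d[:3])*200),c[3]-(d[3] if len(d)>3 else 0)*180]
    json.dump(c,open("cmd.json","w"));return np.round(c,1)
PK={"medium":(56,50),"small":(42,42)}
def pose(n,z=0,g=None,cams=("top","side")):
    out={}
    for c in cams:
        m,cf,at=getmask(c,f"pack_{n}_mid")
        if m is None or cf<.3:print(n,c,"none",cf);continue
        L,h=PK[n];g0=g if g is not None else [*onz(c,at,z+h/2)[:2],0]
        print(n,c,round(cf,2),fit(lambda p:box(L,60,z,z+h,*p),{c:m.astype(float)},g0,[8,8,8]))
E
python3 - <<'E'
from h import *
print(upd([-.053,-.123,.57],[.21,-.014,0],[.02,0,0],[.02,0,0],[-.008,0,-.7]),sense()["tool_pos"].round(1))
for c in("side","top"):snapshot(c)
pose("medium",g=[564,-41,0]);pose("small",g=[436,35,-16])
plan([564.5,-41,120,179.4])
E
```

```text
[ 429.9 -218.9  186.1  174.8] [ 431.4 -219.9  189.2]
medium top 0.59 (array([ 5.65e+02, -3.94e+01, -5.00e-01]), np.float64(0.044))
medium side 0.8 (array([566. , -43.2,   4.9]), np.float64(0.131))
small top 0.7 (array([448.1,   6.9,  -0.7]), np.float64(1.906))
small side 0.83 (array([435.1,  32.5, -12.3]), np.float64(0.156))
dp [-0.589, 0.947, 0.33] ang z -0.0255 -> [564.4, -40.9, 120.1, 179.4]
```

Call:
step_arm([
  {"dp": [-0.589,0.947,0],"angular": [0,0,-0.0255],"fingers": 0},
  {"dp": [-0.589,0.947,0],"angular": [0,0,-0.0255],"fingers": 0},
  {"dp": [-0.589,0.947,0.1],"angular": [0,0,-0.0255],"fingers": 0},
  {"dp": [-0.589,0.947,0.2],"angular": [0,0,-0.0255],"fingers": 0},
  {"dp": [-0.589,0.947,0.33],"angular": [0,0,-0.0255],"fingers": 0},
  {"dp": [-0.589,0.947,0.33],"angular": [0,0,-0.0255],"fingers": 0},
  {"dp": [-0.589,0.947,0.33],"angular": [0,0,-0.0255],"fingers": 0},
  {"dp": [-0.589,0.947,0.33],"angular": [0,0,-0.0255],"fingers": 0},
], newtons=40)

```text
time: 13.5
tool_pos: [565.2, -41.6, 121.7]
tcp_rot: [-180.0, 0.1, 179.3]
ft_force: [0.6, -0.3, 1.2]
finger_gap: 85.4
grip_force: 0.0
```

Call:
step_arm([
  {"dp": [0,0,0.15],"angular": [0,0,0],"fingers": 0},
  {"dp": [0,0,0.3],"angular": [0,0,0],"fingers": 0},
  {"dp": [0,0,0.45],"angular": [0,0,0],"fingers": 0},
  {"dp": [0,0,0.55],"angular": [0,0,0],"fingers": 0},
  {"dp": [0,0,0.55],"angular": [0,0,0],"fingers": 0.2},
  {"dp": [0,0,0.55],"angular": [0,0,0],"fingers": 0.3},
  {"dp": [0,0,0.55],"angular": [0,0,0],"fingers": 0.4},
  {"dp": [0,0,0.55],"angular": [0,0,0],"fingers": 0.5},
])

```text
time: 14.5
tool_pos: [565.1, -41.0, 11.1]
tcp_rot: [-180.0, 0.1, 179.4]
ft_force: [1.6, -0.5, 1.5]
finger_gap: 60.1
grip_force: 30.5
```

Run:
```python
from h import *
upd([0,0,.55]);plan([564.4,-40.9,130,179.4],[559,-230.3,130,174.9],[559,-230.3,26,174.9])
```

```text
dp [0.0, -0.0, -0.6] ang z -0.0 -> [564.4, -40.9, 130.1, 179.4]
dp [0.017, -0.947, 0.0] ang z 0.025 -> [559.0, -230.3, 130.1, 174.9]
dp [0.0, -0.0, 0.52] ang z -0.0 -> [559.0, -230.3, 26.1, 174.9]
```

Call:
step_arm([
  {"dp": [0,0,0],"angular": [0,0,0],"fingers": 0.6},
  {"dp": [0,0,0],"angular": [0,0,0],"fingers": 0.6},
  {"dp": [0,0,-0.1],"angular": [0,0,0],"fingers": 0.6},
  {"dp": [0,0,-0.25],"angular": [0,0,0],"fingers": 0.6},
  {"dp": [0,0,-0.4],"angular": [0,0,0],"fingers": 0.6},
  {"dp": [0,0,-0.5],"angular": [0,0,0],"fingers": 0.6},
  {"dp": [0,0,-0.6],"angular": [0,0,0],"fingers": 0.6},
  {"dp": [0,0,-0.6],"angular": [0,0,0],"fingers": 0.6},
], newtons=50)

```text
time: 15.5
tool_pos: [565.6, -41.1, 132.1]
tcp_rot: [-180.0, 0.2, 179.4]
ft_force: [-0.2, -0.4, -2.0]
finger_gap: 59.8
grip_force: 55.0
```

Call:
step_arm([
  {"dp": [0.003,-0.15,0],"angular": [0,0,0.004],"fingers": 0.6},
  {"dp": [0.006,-0.35,0],"angular": [0,0,0.01],"fingers": 0.6},
  {"dp": [0.01,-0.55,0],"angular": [0,0,0.015],"fingers": 0.6},
  {"dp": [0.014,-0.75,0],"angular": [0,0,0.02],"fingers": 0.6},
  {"dp": [0.017,-0.88,0],"angular": [0,0,0.025],"fingers": 0.6},
  {"dp": [0.017,-0.947,0],"angular": [0,0,0.025],"fingers": 0.6},
  {"dp": [0.017,-0.947,0],"angular": [0,0,0.025],"fingers": 0.6},
  {"dp": [0.017,-0.947,0],"angular": [0,0,0.025],"fingers": 0.6},
])

```text
time: 16.5
tool_pos: [559.0, -229.1, 129.6]
tcp_rot: [180.0, -0.0, 174.9]
ft_force: [0.8, 0.8, -3.3]
finger_gap: 59.5
grip_force: 55.0
```

Run:
```python
from h import *
f=[]
for i in range(3):
  for c in("side","top"):
    a=snapshot(c);f.append(sense()["ft_force"][2])
    if i==0:cv2.imwrite(f"pics/h_{c}.png",a)
print(np.round(f,2))
a=cv2.imread("pics/h_side.png")[130:230,280:400];b=cv2.imread("pics/h_top.png")[150:270,340:460]
r=lambda i:cv2.resize(i,(480,400),interpolation=cv2.INTER_CUBIC)
cv2.imwrite("pics/h.png",np.hstack([cv2.resize(a,(390,325),interpolation=cv2.INTER_CUBIC),cv2.resize(b,(325,325),interpolation=cv2.INTER_CUBIC)]))
```

```text
[-2.46 -3.72 -3.53 -3.1  -3.2  -2.78]
```

View pics/h.png

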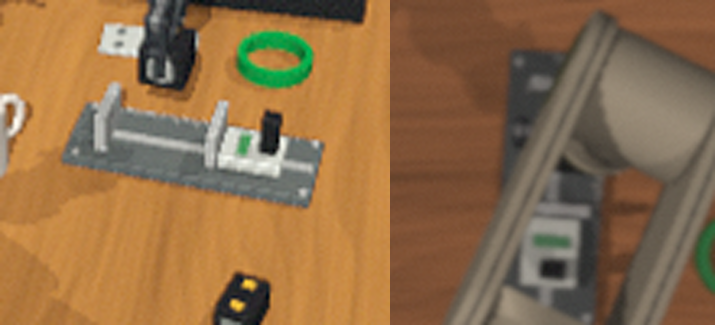

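Call:
step_arm([
  {"dp": [0,0,0.1],"angular": [0,0,0],"fingers": 0.6},
  {"dp": [0,0,0.2],"angular": [0,0,0],"fingers": 0.6},
  {"dp": [0,0,0.3],"angular": [0,0,0],"fingers": 0.6},
  {"dp": [0,0,0.4],"angular": [0,0,0],"fingers": 0.6},
  {"dp": [0,0,0.46],"angular": [0,0,0],"fingers": 0.6},
  {"dp": [0,0,0.5],"angular": [0,0,0],"fingers": 0.6},
  {"dp": [0,0,0.52],"angular": [0,0,0],"fingers": 0.6},
  {"dp": [0,0,0.52],"angular": [0,0,0],"fingers": 0.6},
])

```text
time: 17.8
tool_pos: [559.6, -230.5, 26.8]
tcp_rot: [-180.0, 0.1, 174.9]
ft_force: [-0.1, -0.1, -2.9]
finger_gap: 59.3
grip_force: 55.2
```

Call:
step_arm([
  {"dp": [0,0,0.004],"angular": [0,0,0],"fingers": 0.6},
  {"dp": [0,0,0.008],"angular": [0,0,0],"fingers": 0.6},
  {"dp": [0,0,0.008],"angular": [0,0,0],"fingers": 0.6},
  {"dp": [0,0,0.008],"angular": [0,0,0],"fingers": 0.6},
  {"dp": [0,0,0.008],"angular": [0,0,0],"fingers": 0.6},
  {"dp": [0,0,0.008],"angular": [0,0,0],"fingers": 0.6},
  {"dp": [0,0,0.008],"angular": [0,0,0],"fingers": 0.6},
  {"dp": [0,0,0.008],"angular": [0,0,0],"fingers": 0.6},
])

```text
time: 18.8
tool_pos: [559.7, -230.6, 26.2]
tcp_rot: [-180.0, 0.1, 174.9]
ft_force: [-3.9, 1.2, 7.3]
finger_gap: 59.3
grip_force: 56.1
```

Call:
step_arm([
  {"dp": [0,0,0.006],"angular": [0,0,0],"fingers": 0.25},
  {"dp": [0,0,0.006],"angular": [0,0,0],"fingers": 0.1},
  {"dp": [0,0,0.006],"angular": [0,0,0],"fingers": 0},
  {"dp": [0,0,0.006],"angular": [0,0,0],"fingers": 0},
  {"dp": [0,0,-0.1],"angular": [0,0,0],"fingers": 0},
  {"dp": [0,0,-0.3],"angular": [0,0,0],"fingers": 0},
  {"dp": [0,0,-0.55],"angular": [0,0,0],"fingers": 0},
  {"dp": [0,0,-0.55],"angular": [0,0,0],"fingers": 0},
])

```text
time: 19.8
tool_pos: [562.8, -232.2, 142.4]
tcp_rot: [-179.7, 0.6, 174.9]
ft_force: [0.2, 0.4, 0.7]
finger_gap: 85.7
grip_force: 0.0
```

Run:
```python
from h import *
print(upd([.017,-.947,0],[0,0,.52],[0,0,.008],[0,0,-.55]) if 0 else upd([0,0,.008],[0,0,-.55]))
plan([430.0,-219.2,120,174.9],[430.0,-219.2,46,174.9])
```

```text
[ 559.  -230.3  134.5  174.9]
dp [0.647, -0.002, 0.072] ang z -0.0 -> [430.1, -219.1, 120.1, 174.9]
dp [0.0, -0.0, 0.37] ang z -0.0 -> [430.1, -219.1, 46.1, 174.9]
```

Call:
step_arm([
  {"dp": [0.647,0,0.02],"angular": [0,0,0],"fingers": 0},
  {"dp": [0.647,0,0.04],"angular": [0,0,0],"fingers": 0},
  {"dp": [0.647,-0.002,0.072],"angular": [0,0,0],"fingers": 0},
  {"dp": [0.647,-0.002,0.072],"angular": [0,0,0],"fingers": 0},
  {"dp": [0.647,-0.002,0.2],"angular": [0,0,0],"fingers": 0},
  {"dp": [0.647,-0.002,0.35],"angular": [0,0,0],"fingers": 0},
  {"dp": [0.647,-0.002,0.442],"angular": [0,0,0],"fingers": 0},
  {"dp": [0.647,-0.002,0.442],"angular": [0,0,0],"fingers": 0.3},
], newtons=25)

```text
time: 20.8
tool_pos: [430.7, -219.0, 45.5]
tcp_rot: [180.0, -0.1, 174.9]
ft_force: [0.0, 0.4, -0.4]
finger_gap: 69.7
grip_force: 0.0
```

Call:
step_arm([
  {"dp": [0,0,0],"angular": [0,0,0],"fingers": 0.4},
  {"dp": [0,0,0],"angular": [0,0,0],"fingers": 0.5},
  {"dp": [0,0,0],"angular": [0,0,0],"fingers": 0.6},
  {"dp": [0,0,0],"angular": [0,0,0],"fingers": 0.7},
  {"dp": [0,0,0],"angular": [0,0,0],"fingers": 0.75},
  {"dp": [0,0,0],"angular": [0,0,0],"fingers": 0.8},
  {"dp": [0,0,0],"angular": [0,0,0],"fingers": 0.85},
  {"dp": [0,0,0],"angular": [0,0,0],"fingers": 0.9},
])

```text
time: 21.8
tool_pos: [430.3, -219.0, 46.5]
tcp_rot: [180.0, 0.0, 174.9]
ft_force: [-1.3, 3.8, 5.9]
finger_gap: 21.7
grip_force: 25.1
```

Run:
```python
from h import *
a=snapshot("side");cv2.imwrite("pics/c1.png",cv2.resize(a[130:230,280:400],(600,500),interpolation=cv2.INTER_CUBIC))
```

```text
(no output)
```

View pics/c1.png

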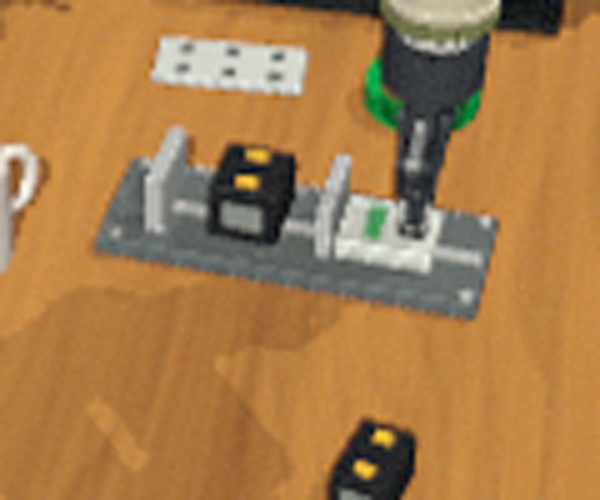

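Call:
step_arm([
  {"dp": [-0.018,0.003,0],"angular": [0,0,0],"fingers": 0.9},
  {"dp": [-0.036,0.003,0],"angular": [0,0,0],"fingers": 0.9},
  {"dp": [-0.054,0.003,0],"angular": [0,0,0],"fingers": 0.9},
  {"dp": [-0.072,0.003,0],"angular": [0,0,0],"fingers": 0.9},
  {"dp": [-0.09,0.003,0],"angular": [0,0,0],"fingers": 0.9},
  {"dp": [-0.106,0.003,0],"angular": [0,0,0],"fingers": 0.9},
  {"dp": [-0.12,0.003,0],"angular": [0,0,0],"fingers": 0.9},
  {"dp": [-0.13,0.003,0],"angular": [0,0,0],"fingers": 0.9},
])

```text
time: 22.85
tool_pos: [456.5, -221.3, 46.5]
tcp_rot: [-180.0, 0.0, 174.9]
ft_force: [-1.6, -1.1, 6.3]
finger_gap: 21.1
grip_force: 25.1
```

Call:
step_arm([
  {"dp": [-0.012,0,0],"angular": [0,0,0],"fingers": 0.9},
  {"dp": [-0.024,0,0],"angular": [0,0,0],"fingers": 0.9},
  {"dp": [-0.036,0,0],"angular": [0,0,0],"fingers": 0.9},
  {"dp": [-0.048,0,0],"angular": [0,0,0],"fingers": 0.9},
  {"dp": [-0.06,0,0],"angular": [0,0,0],"fingers": 0.9},
  {"dp": [-0.072,0,0],"angular": [0,0,0],"fingers": 0.9},
  {"dp": [-0.084,0,0],"angular": [0,0,0],"fingers": 0.9},
  {"dp": [-0.096,0,0],"angular": [0,0,0],"fingers": 0.9},
])

```text
time: 23.85
tool_pos: [475.4, -223.0, 46.5]
tcp_rot: [-180.0, 0.0, 174.9]
ft_force: [-3.0, -0.1, 6.3]
finger_gap: 21.9
grip_force: 25.3
```

Call:
step_arm([
  {"dp": [-0.01,0,0],"angular": [0,0,0],"fingers": 0.9},
  {"dp": [-0.02,0,0],"angular": [0,0,0],"fingers": 0.9},
  {"dp": [-0.03,0,0],"angular": [0,0,0],"fingers": 0.9},
  {"dp": [-0.04,0,0],"angular": [0,0,0],"fingers": 0.9},
  {"dp": [-0.05,0,0],"angular": [0,0,0],"fingers": 0.9},
  {"dp": [-0.06,0,0],"angular": [0,0,0],"fingers": 0.9},
  {"dp": [-0.068,0,0],"angular": [0,0,0],"fingers": 0.9},
  {"dp": [-0.074,0,0],"angular": [0,0,0],"fingers": 0.9},
])

```text
time: 24.85
tool_pos: [490.1, -224.4, 46.5]
tcp_rot: [-180.0, 0.0, 174.9]
ft_force: [-3.0, -0.3, 6.2]
finger_gap: 21.9
grip_force: 25.3
```

Call:
step_arm([
  {"dp": [-0.002,0,0],"angular": [0,0,0],"fingers": 0.9},
  {"dp": [-0.004,0,0],"angular": [0,0,0],"fingers": 0.9},
  {"dp": [-0.006,0,0],"angular": [0,0,0],"fingers": 0.9},
  {"dp": [-0.008,0,0],"angular": [0,0,0],"fingers": 0.9},
  {"dp": [-0.008,0,0],"angular": [0,0,0],"fingers": 0.9},
  {"dp": [-0.008,0,0],"angular": [0,0,0],"fingers": 0.9},
  {"dp": [-0.008,0,0],"angular": [0,0,0],"fingers": 0.9},
  {"dp": [-0.008,0,0],"angular": [0,0,0],"fingers": 0.9},
])

```text
time: 25.85
tool_pos: [491.7, -224.5, 46.5]
tcp_rot: [-180.0, 0.0, 174.9]
ft_force: [-2.7, -1.2, 7.1]
finger_gap: 21.7
grip_force: 25.2
```

Call:
step_arm([
  {"dp": [-0.002,0,0],"angular": [0,0,0],"fingers": 0.9},
  {"dp": [-0.004,0,0],"angular": [0,0,0],"fingers": 0.9},
  {"dp": [-0.006,0,0],"angular": [0,0,0],"fingers": 0.9},
  {"dp": [-0.008,0,0],"angular": [0,0,0],"fingers": 0.9},
  {"dp": [-0.008,0,0],"angular": [0,0,0],"fingers": 0.9},
  {"dp": [-0.008,0,0],"angular": [0,0,0],"fingers": 0.9},
  {"dp": [-0.008,0,0],"angular": [0,0,0],"fingers": 0.9},
  {"dp": [-0.008,0,0],"angular": [0,0,0],"fingers": 0.9},
])

```text
time: 26.85
tool_pos: [493.3, -224.7, 46.5]
tcp_rot: [-180.0, 0.0, 174.9]
ft_force: [-2.6, -1.1, 6.8]
finger_gap: 21.9
grip_force: 25.2
```

Call:
step_arm([
  {"dp": [-0.001,0,0],"angular": [0,0,0],"fingers": 0.9},
  {"dp": [-0.002,0,0],"angular": [0,0,0],"fingers": 0.9},
  {"dp": [-0.003,0,0],"angular": [0,0,0],"fingers": 0.9},
  {"dp": [-0.004,0,0],"angular": [0,0,0],"fingers": 0.9},
  {"dp": [-0.004,0,0],"angular": [0,0,0],"fingers": 0.9},
  {"dp": [-0.004,0,0],"angular": [0,0,0],"fingers": 0.9},
  {"dp": [-0.004,0,0],"angular": [0,0,0],"fingers": 0.9},
  {"dp": [-0.004,0,0],"angular": [0,0,0],"fingers": 0.9},
])

```text
time: 27.85
tool_pos: [494.0, -224.7, 46.5]
tcp_rot: [-180.0, 0.0, 174.9]
ft_force: [-3.3, -0.2, 5.7]
finger_gap: 22.1
grip_force: 25.3
```

Call:
step_arm([
  {"dp": [-0.001,0,0],"angular": [0,0,0],"fingers": 0.9},
  {"dp": [-0.002,0,0],"angular": [0,0,0],"fingers": 0.9},
  {"dp": [-0.003,0,0],"angular": [0,0,0],"fingers": 0.9},
  {"dp": [-0.004,0,0],"angular": [0,0,0],"fingers": 0.9},
  {"dp": [-0.005,0,0],"angular": [0,0,0],"fingers": 0.9},
  {"dp": [-0.005,0,0],"angular": [0,0,0],"fingers": 0.9},
  {"dp": [-0.005,0,0],"angular": [0,0,0],"fingers": 0.9},
  {"dp": [-0.005,0,0],"angular": [0,0,0],"fingers": 0.9},
])

```text
time: 28.85
tool_pos: [494.1, -224.7, 46.5]
tcp_rot: [-180.0, -0.1, 174.9]
ft_force: [-9.7, -0.1, 10.5]
finger_gap: 22.1
grip_force: 26.0
```

Run:
```python
from h import *
a=snapshot("side");cv2.imwrite("pics/c2.png",cv2.resize(a[130:210,290:390],(600,480),interpolation=cv2.INTER_CUBIC));print(sense()["ft_force"])
```

```text
[-9.30352688  0.55601239 10.9827424 ]
```

View pics/c2.png

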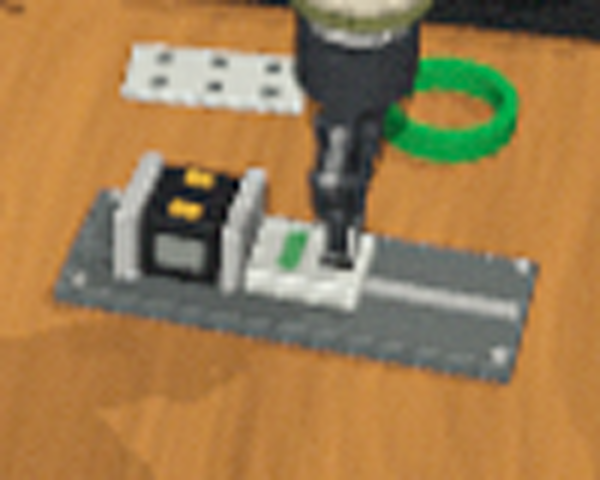

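Call:
step_arm([
  {"dp": [0.01,0,0],"angular": [0,0,0],"fingers": 0.9},
  {"dp": [0.04,0,0],"angular": [0,0,0],"fingers": 0.9},
  {"dp": [0.09,0,0],"angular": [0,0,0],"fingers": 0.9},
  {"dp": [0.14,0,0],"angular": [0,0,0],"fingers": 0.9},
  {"dp": [0.19,0,0],"angular": [0,0,0],"fingers": 0.9},
  {"dp": [0.24,0,0],"angular": [0,0,0],"fingers": 0.9},
  {"dp": [0.28,0,0],"angular": [0,0,0],"fingers": 0.9},
  {"dp": [0.305,0,0],"angular": [0,0,0],"fingers": 0.9},
])

```text
time: 29.9
tool_pos: [433.6, -219.2, 46.5]
tcp_rot: [-180.0, 0.0, 174.9]
ft_force: [1.9, -3.2, 5.5]
finger_gap: 21.9
grip_force: 25.7
```

Call:
step_arm([
  {"dp": [0.01,0,0],"angular": [0,0,0],"fingers": 0.9},
  {"dp": [0.015,0,0],"angular": [0,0,0],"fingers": 0.9},
  {"dp": [0.02,0,0],"angular": [0,0,0],"fingers": 0.9},
  {"dp": [0.025,0,0],"angular": [0,0,0],"fingers": 0.9},
  {"dp": [0.028,0,0],"angular": [0,0,0],"fingers": 0.9},
  {"dp": [0.03,0,0],"angular": [0,0,0],"fingers": 0.9},
  {"dp": [0.03,0,0],"angular": [0,0,0],"fingers": 0.9},
  {"dp": [0.03,0,0],"angular": [0,0,0],"fingers": 0.9},
])

```text
time: 30.9
tool_pos: [430.2, -219.0, 46.5]
tcp_rot: [-179.9, 0.3, 174.9]
ft_force: [16.4, -6.4, -6.5]
finger_gap: 21.8
grip_force: 24.9
```

Call:
step_arm([
  {"dp": [-0.008,0,0],"angular": [0,0,0],"fingers": 0.9},
  {"dp": [-0.008,0,0],"angular": [0,0,0],"fingers": 0.7},
  {"dp": [-0.008,0,0],"angular": [0,0,0],"fingers": 0.3},
  {"dp": [-0.008,0,0],"angular": [0,0,0],"fingers": 0},
  {"dp": [-0.008,0,-0.1],"angular": [0,0,0],"fingers": 0},
  {"dp": [-0.008,0,-0.3],"angular": [0,0,0],"fingers": 0},
  {"dp": [-0.008,0,-0.4],"angular": [0,0,0],"fingers": 0},
  {"dp": [-0.008,0,-0.4],"angular": [0,0,0],"fingers": 0},
])

```text
time: 31.9
tool_pos: [430.7, -219.1, 127.7]
tcp_rot: [-179.9, 0.2, 174.9]
ft_force: [-0.8, -0.3, 0.7]
finger_gap: 85.2
grip_force: 0.0
```

Run:
```python
from h import *
print(upd([-.325,.003,0],[.335,0,0],[-.008,0,-.4]))
im={c:snapshot(c) for c in("side","top")}
pose("medium",z=15,g=[591,-233,-5],cams=["side"]);pose("small",g=[436,35,-16])
s=im["side"];h=cv2.cvtColor(s,cv2.COLOR_BGR2HSV);u=proj("side",[540,215,64])[0].astype(int)
print("pan V",h[u[1],u[0]],[h[r,u[0],2] for r in range(255,290,2)])
for v in(140,160):
  M={c:graymask(im[c],proj(c,[540,215,64])[0],vmin=v) for c in im}
  for c in M:print(v,c,M[c].sum(),fit(lambda p:box(250,150,62,68,*p),{c:M[c].astype(float)},[561,244,7],[8,8,5]))
  print(fit(lambda p:box(250,150,p[3]-6,p[3],*p[:3]),{c:m.astype(float) for c,m in M.items()},[561,244,7,68],[8,8,5,5]))
plan([591.3,-233.2,120,174.9])
```

```text
[ 429.7 -218.5  126.1  174.9]
medium side 0.74 (array([ 594.5, -236.2,   -1.2]), np.float64(0.09))
small top 0.81 (array([434.8,  36.9, -17.7]), np.float64(0.103))
small side 0.69 (array([ 2315.4, -2722. ,    59.4]), np.float64(1.0))
pan V [ 36  13 196] [np.uint8(217), np.uint8(216), np.uint8(217), np.uint8(215), np.uint8(216), np.uint8(215), np.uint8(217), np.uint8(219), np.uint8(218), np.uint8(220), np.uint8(221), np.uint8(194), np.uint8(207), np.uint8(156), np.uint8(139), np.uint8(145), np.uint8(177), np.uint8(173)]
140 side 3776 (array([561.9, 248. ,   6.8]), np.float64(0.12))
140 top 3160 (array([569.9, 241.5,   5.9]), np.float64(0.422))
(array([565.1, 246.1,   6.7,  65.4]), np.float64(0.26))
160 side 3561 (array([562.6, 248.4,   6.8]), np.float64(0.067))
160 top 251541 (array([149.4, 361. , 126.1]), np.float64(0.981))
(array([544.3, 352.4,   4.5, 201.3]), np.float64(0.968))
dp [-0.811, -0.001, 0.03] ang z -0.0 -> [591.3, -233.1, 120.1, 174.9]
```

Call:
step_arm([
  {"dp": [-0.4,0,0],"angular": [0,0,0],"fingers": 0},
  {"dp": [-0.811,0,0.03],"angular": [0,0,0],"fingers": 0},
  {"dp": [-0.811,0,0.03],"angular": [0,0,0],"fingers": 0},
  {"dp": [-0.811,0,0.03],"angular": [0,0,0],"fingers": 0},
  {"dp": [-0.811,0,0.2],"angular": [0,0,0],"fingers": 0},
  {"dp": [-0.811,0,0.35],"angular": [0,0,0],"fingers": 0},
  {"dp": [-0.811,0,0.48],"angular": [0,0,0],"fingers": 0},
  {"dp": [-0.811,0,0.501],"angular": [0,0,0],"fingers": 0},
], newtons=40)

```text
time: 33.15
tool_pos: [588.2, -231.9, 22.8]
tcp_rot: [179.9, -0.3, 174.9]
ft_force: [-0.2, 0.5, 0.2]
finger_gap: 85.4
grip_force: 0.0
```

Call:
step_arm([
  {"dp": [0,0,0],"angular": [0,0,0],"fingers": 0.2},
  {"dp": [0,0,0],"angular": [0,0,0],"fingers": 0.25},
  {"dp": [0,0,0],"angular": [0,0,0],"fingers": 0.3},
  {"dp": [0,0,0],"angular": [0,0,0],"fingers": 0.4},
  {"dp": [0,0,0],"angular": [0,0,0],"fingers": 0.5},
  {"dp": [0,0,0],"angular": [0,0,0],"fingers": 0.6},
  {"dp": [0,0,0],"angular": [0,0,0],"fingers": 0.6},
  {"dp": [0,0,0],"angular": [0,0,0],"fingers": 0.6},
])

```text
time: 34.15
tool_pos: [592.3, -233.4, 27.8]
tcp_rot: [-180.0, 0.1, 174.9]
ft_force: [-1.5, 1.8, 7.4]
finger_gap: 59.3
grip_force: 45.4
```

Run:
```python
from h import *
print(upd([0,0,.471]));
plan([591.3,-233.1,115,174.9],[572,-55,115,176],[553,120,115,186.9],[537.8,241.1,115,186.9],[537.8,241.1,74,186.9])
```

```text
[ 591.3 -233.1   25.9  174.9]
dp [-0.0, 0.0, -0.446] ang z -0.0 -> [591.3, -233.1, 115.1, 174.9]
dp [0.175, 0.879, 0.0] ang z -0.0061 -> [572.1, -54.9, 115.1, 176.0]
dp [0.156, 0.866, 0.0] ang z -0.0606 -> [553.0, 120.0, 115.1, 186.9]
dp [0.003, 0.61, 0.0] ang z -0.0 -> [537.8, 241.1, 115.1, 186.9]
dp [-0.0, 0.0, 0.205] ang z -0.0 -> [537.8, 241.1, 74.1, 186.9]
```

Call:
step_arm([
  {"dp": [0,0,0],"angular": [0,0,0],"fingers": 0.6},
  {"dp": [0,0,-0.05],"angular": [0,0,0],"fingers": 0.6},
  {"dp": [0,0,-0.15],"angular": [0,0,0],"fingers": 0.6},
  {"dp": [0,0,-0.25],"angular": [0,0,0],"fingers": 0.6},
  {"dp": [0,0,-0.35],"angular": [0,0,0],"fingers": 0.6},
  {"dp": [0,0,-0.42],"angular": [0,0,0],"fingers": 0.6},
  {"dp": [0,0,-0.446],"angular": [0,0,0],"fingers": 0.6},
  {"dp": [0,0,-0.446],"angular": [0,0,0],"fingers": 0.6},
], newtons=70)

```text
time: 35.15
tool_pos: [591.3, -233.0, 115.2]
tcp_rot: [-180.0, 0.0, 174.9]
ft_force: [0.5, 0.1, -2.9]
finger_gap: 59.1
grip_force: 75.7
```

Call:
step_arm([
  {"dp": [0.03,0.15,0],"angular": [0,0,-0.002],"fingers": 0.6},
  {"dp": [0.07,0.35,0],"angular": [0,0,-0.004],"fingers": 0.6},
  {"dp": [0.11,0.55,0],"angular": [0,0,-0.006],"fingers": 0.6},
  {"dp": [0.15,0.75,0],"angular": [0,0,-0.006],"fingers": 0.6},
  {"dp": [0.175,0.879,0],"angular": [0,0,-0.0061],"fingers": 0.6},
  {"dp": [0.175,0.879,0],"angular": [0,0,-0.0061],"fingers": 0.6},
  {"dp": [0.175,0.879,0],"angular": [0,0,-0.0061],"fingers": 0.6},
  {"dp": [0.175,0.879,0],"angular": [0,0,-0.0061],"fingers": 0.6},
])

```text
time: 36.15
tool_pos: [572.0, -55.6, 114.7]
tcp_rot: [-180.0, -0.0, 175.9]
ft_force: [0.1, -0.2, -3.1]
finger_gap: 59.1
grip_force: 76.1
```

Call:
step_arm([
  {"dp": [0.03,0.15,0],"angular": [0,0,-0.01],"fingers": 0.6},
  {"dp": [0.06,0.35,0],"angular": [0,0,-0.025],"fingers": 0.6},
  {"dp": [0.1,0.55,0],"angular": [0,0,-0.04],"fingers": 0.6},
  {"dp": [0.13,0.75,0],"angular": [0,0,-0.055],"fingers": 0.6},
  {"dp": [0.156,0.866,0],"angular": [0,0,-0.0606],"fingers": 0.6},
  {"dp": [0.156,0.866,0],"angular": [0,0,-0.0606],"fingers": 0.6},
  {"dp": [0.156,0.866,0],"angular": [0,0,-0.0606],"fingers": 0.6},
  {"dp": [0.156,0.866,0],"angular": [0,0,-0.0606],"fingers": 0.6},
])

```text
time: 37.15
tool_pos: [553.3, 119.1, 115.1]
tcp_rot: [-180.0, -0.0, -173.2]
ft_force: [-0.5, 0.1, -3.2]
finger_gap: 59.2
grip_force: 76.5
```

Call:
step_arm([
  {"dp": [0,0.15,0],"angular": [0,0,0],"fingers": 0.6},
  {"dp": [0,0.35,0],"angular": [0,0,0],"fingers": 0.6},
  {"dp": [0.003,0.5,0],"angular": [0,0,0],"fingers": 0.6},
  {"dp": [0.003,0.58,0],"angular": [0,0,0],"fingers": 0.6},
  {"dp": [0.003,0.61,0],"angular": [0,0,0],"fingers": 0.6},
  {"dp": [0.003,0.61,0],"angular": [0,0,0],"fingers": 0.6},
  {"dp": [0.003,0.61,0],"angular": [0,0,0],"fingers": 0.6},
  {"dp": [0.003,0.61,0],"angular": [0,0,0],"fingers": 0.6},
])

```text
time: 38.15
tool_pos: [538.0, 240.5, 115.1]
tcp_rot: [-180.0, -0.0, -173.2]
ft_force: [-0.2, -0.1, -3.1]
finger_gap: 59.0
grip_force: 76.6
```

Run:
```python
from h import *
im={c:snapshot(c) for c in("side","top")}
print(sense()["ft_force"],sense()["finger_gap"])
ov=[]
for c,(r0,r1,c0,c1) in(("side",(215,300,245,355)),("top",(150,265,195,305))):
  a=cv2.resize(im[c],None,fx=4,fy=4,interpolation=cv2.INTER_CUBIC)
  for p,col in(((562,244,6.9),(0,0,255)),((562,247,6.9),(0,255,0))):
    X=box(250,150,68,68,*p)[[0,2,6,4]];cv2.polylines(a,[np.round((proj(c,X)+.5)*4).astype(int)],True,col,1)
  ov.append(a[r0*4:r1*4,c0*4:c1*4])
h=max(o.shape[0] for o in ov);ov=[cv2.copyMakeBorder(o,0,h-o.shape[0],0,0,0) for o in ov]
o=np.hstack(ov);cv2.imwrite("pics/p1.png",cv2.resize(o,None,fx=.9,fy=.9))
```

```text
[-0.24106237 -0.78770651 -2.28103724] 59.28404282286894
```

View pics/p1.png

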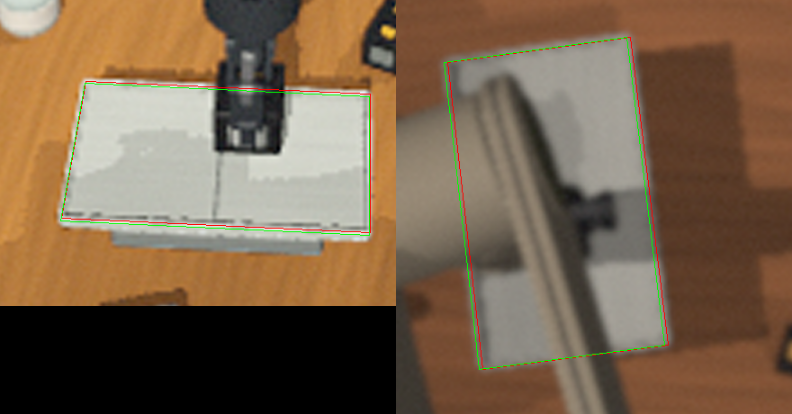

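Call:
step_arm([
  {"dp": [0,0.005,0.05],"angular": [0,0,0],"fingers": 0.6},
  {"dp": [0,0.005,0.1],"angular": [0,0,0],"fingers": 0.6},
  {"dp": [0,0.005,0.14],"angular": [0,0,0],"fingers": 0.6},
  {"dp": [0,0.005,0.17],"angular": [0,0,0],"fingers": 0.6},
  {"dp": [0,0.005,0.19],"angular": [0,0,0],"fingers": 0.6},
  {"dp": [0,0.005,0.21],"angular": [0,0,0],"fingers": 0.6},
  {"dp": [0,0.005,0.22],"angular": [0,0,0],"fingers": 0.6},
  {"dp": [0,0.005,0.225],"angular": [0,0,0],"fingers": 0.6},
])

```text
time: 39.25
tool_pos: [537.9, 242.4, 70.4]
tcp_rot: [180.0, 0.0, -173.1]
ft_force: [-1.1, -0.2, 0.2]
finger_gap: 59.4
grip_force: 76.8
```

Call:
step_arm([
  {"dp": [0,0,0.005],"angular": [0,0,0],"fingers": 0.6},
  {"dp": [0,0,0.01],"angular": [0,0,0],"fingers": 0.6},
  {"dp": [0,0,0.01],"angular": [0,0,0],"fingers": 0.6},
  {"dp": [0,0,0.01],"angular": [0,0,0],"fingers": 0.6},
  {"dp": [0,0,0.01],"angular": [0,0,0],"fingers": 0.6},
  {"dp": [0,0,0.01],"angular": [0,0,0],"fingers": 0.6},
  {"dp": [0,0,0.01],"angular": [0,0,0],"fingers": 0.6},
  {"dp": [0,0,0.01],"angular": [0,0,0],"fingers": 0.6},
])

```text
time: 40.25
tool_pos: [537.9, 242.3, 68.2]
tcp_rot: [180.0, 0.0, -173.1]
ft_force: [-0.1, -0.1, 1.0]
finger_gap: 59.1
grip_force: 76.8
```

Call:
step_arm([
  {"dp": [0,0,0],"angular": [0,0,0],"fingers": 0.25},
  {"dp": [0,0,0],"angular": [0,0,0],"fingers": 0.15},
  {"dp": [0,0,0],"angular": [0,0,0],"fingers": 0},
  {"dp": [0,0,0],"angular": [0,0,0],"fingers": 0},
  {"dp": [0,0,-0.1],"angular": [0,0,0],"fingers": 0},
  {"dp": [0,0,-0.3],"angular": [0,0,0],"fingers": 0},
  {"dp": [0,0,-0.4],"angular": [0,0,0],"fingers": 0},
  {"dp": [0,0,-0.4],"angular": [0,0,0],"fingers": 0},
])

```text
time: 41.25
tool_pos: [539.4, 242.9, 151.0]
tcp_rot: [179.9, 0.3, -173.1]
ft_force: [0.9, 0.6, -0.5]
finger_gap: 85.4
grip_force: 0.0
```

Run:
```python
from h import *
print(upd([0,.005,.02],[0,0,.01],[0,0,-.4]))
im={c:snapshot(c) for c in("side","top")}
pose("small",g=[436,35,-16]);pose("medium",z=58,g=[538,242,7])
plan([480,110,140,163],[436,35,120,163])
```

```text
[537.7 242.1 148.1 186.9]
small top 0.67 (array([434.7,  37.2, -14.5]), np.float64(0.133))
small side 0.83 (array([434.6,  34.5, -14.6]), np.float64(0.081))
medium top 0.63 (array([537.8, 221.2, -25.7]), np.float64(9.7))
medium side 0.62 (array([537.4, 243.7,   9.1]), np.float64(0.286))
dp [0.366, -0.621, 0.04] ang z 0.1328 -> [479.9, 110.0, 140.1, 163.0]
dp [0.1, -0.423, 0.1] ang z -0.0 -> [436.1, 34.9, 120.1, 163.0]
```

Run:
```python
from h import *
json.dump([537.7,242.1,148.1,186.9],open("cmd.json","w"))
plan([480,110,130,164.7],[435.5,35.2,80,164.7],[435.5,35.2,8,164.7])
```

```text
dp [0.366, -0.621, 0.09] ang z 0.1233 -> [480.0, 110.0, 130.1, 164.7]
dp [0.116, -0.419, 0.25] ang z 0.0 -> [435.5, 35.3, 80.1, 164.7]
dp [-0.0, -0.0, 0.36] ang z 0.0 -> [435.5, 35.3, 8.1, 164.7]
```

Call:
step_arm([
  {"dp": [0.366,-0.621,0],"angular": [0,0,0.1233],"fingers": 0},
  {"dp": [0.366,-0.621,0.03],"angular": [0,0,0.1233],"fingers": 0},
  {"dp": [0.366,-0.621,0.09],"angular": [0,0,0.1233],"fingers": 0},
  {"dp": [0.366,-0.621,0.09],"angular": [0,0,0.1233],"fingers": 0},
  {"dp": [0.366,-0.621,0.09],"angular": [0,0,0.1233],"fingers": 0},
  {"dp": [0.366,-0.621,0.09],"angular": [0,0,0.1233],"fingers": 0},
  {"dp": [0.366,-0.621,0.09],"angular": [0,0,0.1233],"fingers": 0},
  {"dp": [0.366,-0.621,0.09],"angular": [0,0,0.1233],"fingers": 0},
])

```text
time: 42.55
tool_pos: [480.1, 110.6, 130.2]
tcp_rot: [180.0, 0.0, 164.8]
ft_force: [-0.4, -0.3, 1.0]
finger_gap: 85.5
grip_force: 0.0
```

Call:
step_arm([
  {"dp": [0.116,-0.419,0],"angular": [0,0,0],"fingers": 0},
  {"dp": [0.116,-0.419,0.1],"angular": [0,0,0],"fingers": 0},
  {"dp": [0.116,-0.419,0.2],"angular": [0,0,0],"fingers": 0},
  {"dp": [0.116,-0.419,0.3],"angular": [0,0,0],"fingers": 0},
  {"dp": [0.116,-0.419,0.45],"angular": [0,0,0],"fingers": 0},
  {"dp": [0.116,-0.419,0.56],"angular": [0,0,0],"fingers": 0},
  {"dp": [0.116,-0.419,0.615],"angular": [0,0,0],"fingers": 0},
  {"dp": [0.116,-0.419,0.615],"angular": [0,0,0],"fingers": 0},
], newtons=40)

```text
time: 43.55
tool_pos: [435.0, 35.6, 6.7]
tcp_rot: [-180.0, -0.1, 164.7]
ft_force: [0.8, 0.9, 0.3]
finger_gap: 85.6
grip_force: 0.0
```

Call:
step_arm([
  {"dp": [0,0,0],"angular": [0,0,0],"fingers": 0.2},
  {"dp": [0,0,0],"angular": [0,0,0],"fingers": 0.25},
  {"dp": [0,0,0],"angular": [0,0,0],"fingers": 0.3},
  {"dp": [0,0,0],"angular": [0,0,0],"fingers": 0.4},
  {"dp": [0,0,0],"angular": [0,0,0],"fingers": 0.5},
  {"dp": [0,0,0],"angular": [0,0,0],"fingers": 0.6},
  {"dp": [0,0,0],"angular": [0,0,0],"fingers": 0.6},
  {"dp": [0,0,0],"angular": [0,0,0],"fingers": 0.6},
])

```text
time: 44.55
tool_pos: [436.4, 35.4, 8.3]
tcp_rot: [180.0, 0.1, 164.7]
ft_force: [-2.2, -0.2, 8.7]
finger_gap: 59.6
grip_force: 41.8
```

Run:
```python
from h import *
print(upd([0,0,.005]))
im={c:snapshot(c) for c in("side","top")}
cv2.imwrite("pics/p2.png",np.vstack([cv2.resize(im["side"][190:290,240:400],None,fx=3,fy=3,interpolation=cv2.INTER_CUBIC),cv2.resize(im["top"][150:250,180:340],None,fx=3,fy=3,interpolation=cv2.INTER_CUBIC)]))
pose("medium",z=58,g=[538,242,7])
plan([435.5,35.3,115,164.7],[505,-95,115,174.9],[562,-230.6,115,174.9],[562,-230.6,30,174.9])
```

```text
[435.5  35.3   7.1 164.7]
medium top 0.8 (array([537.6, 243.4,   4.6]), np.float64(0.116))
medium side 0.72 (array([536.4, 241.7,   5.8]), np.float64(0.073))
dp [-0.0, 0.0, -0.54] ang z 0.0 -> [435.5, 35.3, 115.1, 164.7]
dp [-0.507, -0.537, 0.0] ang z -0.0566 -> [504.9, -95.1, 115.1, 174.9]
dp [-0.344, -0.65, 0.0] ang z -0.0 -> [561.9, -230.7, 115.1, 174.9]
dp [-0.0, 0.0, 0.426] ang z -0.0 -> [561.9, -230.7, 29.9, 174.9]
```

View pics/p2.png

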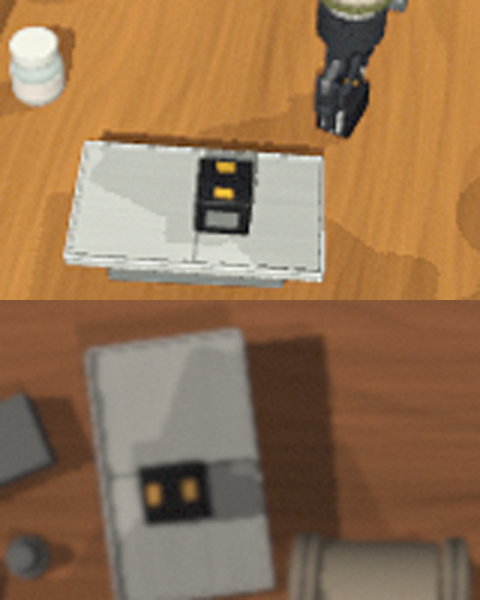

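Call:
step_arm([
  {"dp": [0,0,0],"angular": [0,0,0],"fingers": 0.6},
  {"dp": [0,0,-0.05],"angular": [0,0,0],"fingers": 0.6},
  {"dp": [0,0,-0.15],"angular": [0,0,0],"fingers": 0.6},
  {"dp": [0,0,-0.28],"angular": [0,0,0],"fingers": 0.6},
  {"dp": [0,0,-0.4],"angular": [0,0,0],"fingers": 0.6},
  {"dp": [0,0,-0.5],"angular": [0,0,0],"fingers": 0.6},
  {"dp": [0,0,-0.54],"angular": [0,0,0],"fingers": 0.6},
  {"dp": [0,0,-0.54],"angular": [0,0,0],"fingers": 0.6},
], newtons=70)

```text
time: 45.75
tool_pos: [435.7, 35.4, 115.4]
tcp_rot: [180.0, 0.0, 164.7]
ft_force: [1.6, 0.8, -2.4]
finger_gap: 59.1
grip_force: 75.3
```

Call:
step_arm([
  {"dp": [-0.1,-0.1,0],"angular": [0,0,-0.01],"fingers": 0.6},
  {"dp": [-0.22,-0.23,0],"angular": [0,0,-0.025],"fingers": 0.6},
  {"dp": [-0.35,-0.37,0],"angular": [0,0,-0.04],"fingers": 0.6},
  {"dp": [-0.45,-0.48,0],"angular": [0,0,-0.05],"fingers": 0.6},
  {"dp": [-0.507,-0.537,0],"angular": [0,0,-0.0566],"fingers": 0.6},
  {"dp": [-0.507,-0.537,0],"angular": [0,0,-0.0566],"fingers": 0.6},
  {"dp": [-0.507,-0.537,0],"angular": [0,0,-0.0566],"fingers": 0.6},
  {"dp": [-0.507,-0.537,0],"angular": [0,0,-0.0566],"fingers": 0.6},
])

```text
time: 46.75
tool_pos: [504.4, -94.1, 114.7]
tcp_rot: [180.0, -0.0, 174.9]
ft_force: [0.4, 0.2, -1.3]
finger_gap: 58.8
grip_force: 75.5
```

Call:
step_arm([
  {"dp": [-0.06,-0.12,0],"angular": [0,0,0],"fingers": 0.6},
  {"dp": [-0.15,-0.28,0],"angular": [0,0,0],"fingers": 0.6},
  {"dp": [-0.24,-0.45,0],"angular": [0,0,0],"fingers": 0.6},
  {"dp": [-0.31,-0.58,0],"angular": [0,0,0],"fingers": 0.6},
  {"dp": [-0.344,-0.65,0],"angular": [0,0,0],"fingers": 0.6},
  {"dp": [-0.344,-0.65,0],"angular": [0,0,0],"fingers": 0.6},
  {"dp": [-0.344,-0.65,0],"angular": [0,0,0],"fingers": 0.6},
  {"dp": [-0.344,-0.65,0],"angular": [0,0,0],"fingers": 0.6},
])

```text
time: 47.75
tool_pos: [561.7, -229.4, 115.1]
tcp_rot: [180.0, -0.0, 175.0]
ft_force: [-0.4, 0.7, -1.4]
finger_gap: 58.4
grip_force: 75.5
```

Run:
```python
from h import *
f=[]
for i in range(4):
    a=snapshot("side");f.append(sense()["ft_force"][2])
print(np.round(f,2),sense()["finger_gap"]);pose("medium",z=58,g=[538,242,7],cams=["side"])
cv2.imwrite("pics/q.png",cv2.resize(a[130:230,280:400],(480,400),interpolation=cv2.INTER_CUBIC))
```

```text
[-1.2  -0.96 -2.02 -1.63] 59.25770726880178
medium side 0.69 (array([ 638.2,  296.3, -103.8]), np.float64(0.796))
```

View pics/q.png

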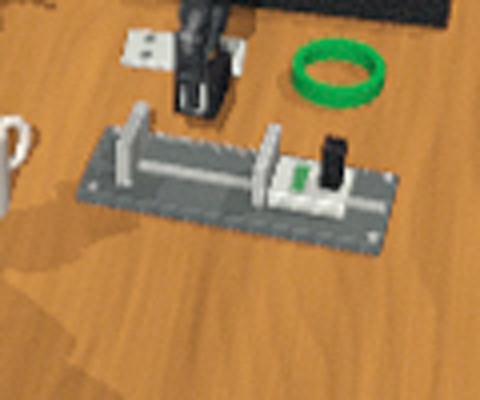

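Call:
step_arm([
  {"dp": [0,0,0.1],"angular": [0,0,0],"fingers": 0.6},
  {"dp": [0,0,0.2],"angular": [0,0,0],"fingers": 0.6},
  {"dp": [0,0,0.3],"angular": [0,0,0],"fingers": 0.6},
  {"dp": [0,0,0.38],"angular": [0,0,0],"fingers": 0.6},
  {"dp": [0,0,0.42],"angular": [0,0,0],"fingers": 0.6},
  {"dp": [0,0,0.445],"angular": [0,0,0],"fingers": 0.6},
  {"dp": [0,0,0.455],"angular": [0,0,0],"fingers": 0.6},
  {"dp": [0,0,0.455],"angular": [0,0,0],"fingers": 0.6},
])

```text
time: 49.0
tool_pos: [562.3, -230.7, 24.6]
tcp_rot: [-180.0, 0.0, 174.9]
ft_force: [0.2, -0.2, -0.9]
finger_gap: 58.8
grip_force: 75.4
```

Call:
step_arm([
  {"dp": [0,0,0.002],"angular": [0,0,0],"fingers": 0.6},
  {"dp": [0,0,0.004],"angular": [0,0,0],"fingers": 0.6},
  {"dp": [0,0,0.006],"angular": [0,0,0],"fingers": 0.6},
  {"dp": [0,0,0.006],"angular": [0,0,0],"fingers": 0.6},
  {"dp": [0,0,0.006],"angular": [0,0,0],"fingers": 0.6},
  {"dp": [0,0,0.006],"angular": [0,0,0],"fingers": 0.6},
  {"dp": [0,0,0.006],"angular": [0,0,0],"fingers": 0.6},
  {"dp": [0,0,0.006],"angular": [0,0,0],"fingers": 0.6},
])

```text
time: 50.0
tool_pos: [562.1, -230.6, 23.5]
tcp_rot: [-180.0, 0.0, 174.9]
ft_force: [-2.8, 1.6, 5.3]
finger_gap: 59.3
grip_force: 76.2
```

Call:
step_arm([
  {"dp": [0,0,0],"angular": [0,0,0],"fingers": 0.25},
  {"dp": [0,0,0],"angular": [0,0,0],"fingers": 0.1},
  {"dp": [0,0,0],"angular": [0,0,0],"fingers": 0},
  {"dp": [0,0,0],"angular": [0,0,0],"fingers": 0},
  {"dp": [0,0,-0.1],"angular": [0,0,0],"fingers": 0},
  {"dp": [0,0,-0.3],"angular": [0,0,0],"fingers": 0},
  {"dp": [0,0,-0.5],"angular": [0,0,0],"fingers": 0},
  {"dp": [0,0,-0.5],"angular": [0,0,0],"fingers": 0},
])

```text
time: 51.0
tool_pos: [565.1, -232.1, 129.6]
tcp_rot: [-179.8, 0.5, 174.9]
ft_force: [-0.4, -0.7, -0.6]
finger_gap: 85.4
grip_force: 0.0
```

Run:
```python
from h import *
print(upd([0,0,.035],[0,0,-.5]))
plan([429.8,-218.8,120,174.9],[429.8,-218.8,46,174.9])
```

```text
[ 561.9 -230.7  122.9  174.9]
dp [0.663, 0.0, 0.014] ang z -0.0 -> [429.8, -218.9, 120.1, 174.9]
dp [0.0, 0.0, 0.37] ang z -0.0 -> [429.8, -218.9, 46.1, 174.9]
```

Call:
step_arm([
  {"dp": [0.3,0,0],"angular": [0,0,0],"fingers": 0},
  {"dp": [0.663,0,0.014],"angular": [0,0,0],"fingers": 0},
  {"dp": [0.663,0,0.014],"angular": [0,0,0],"fingers": 0},
  {"dp": [0.663,0,0.014],"angular": [0,0,0],"fingers": 0},
  {"dp": [0.663,0,0.15],"angular": [0,0,0],"fingers": 0},
  {"dp": [0.663,0,0.28],"angular": [0,0,0],"fingers": 0},
  {"dp": [0.663,0,0.384],"angular": [0,0,0],"fingers": 0},
  {"dp": [0.663,0,0.384],"angular": [0,0,0],"fingers": 0.3},
], newtons=25)

```text
time: 52.0
tool_pos: [430.2, -218.3, 45.2]
tcp_rot: [179.9, -0.1, 174.9]
ft_force: [-0.3, 0.3, -0.2]
finger_gap: 69.4
grip_force: 0.0
```

Call:
step_arm([
  {"dp": [0,0,0],"angular": [0,0,0],"fingers": 0.4},
  {"dp": [0,0,0],"angular": [0,0,0],"fingers": 0.5},
  {"dp": [0,0,0],"angular": [0,0,0],"fingers": 0.6},
  {"dp": [0,0,0],"angular": [0,0,0],"fingers": 0.7},
  {"dp": [0,0,0],"angular": [0,0,0],"fingers": 0.75},
  {"dp": [0,0,0],"angular": [0,0,0],"fingers": 0.8},
  {"dp": [0,0,0],"angular": [0,0,0],"fingers": 0.85},
  {"dp": [0,0,0],"angular": [0,0,0],"fingers": 0.9},
])

```text
time: 53.0
tool_pos: [430.0, -219.0, 46.5]
tcp_rot: [-180.0, 0.0, 174.9]
ft_force: [-2.5, -0.1, 5.7]
finger_gap: 21.6
grip_force: 25.5
```

Run:
```python
from h import *
a=snapshot("side");b=snapshot("top")
pose("small",z=15,g=[562,-231,-5],cams=["side"]);pose("medium",z=58,g=[538,242,7])
cv2.imwrite("pics/r.png",cv2.resize(a[130:280,240:400],(640,600),interpolation=cv2.INTER_CUBIC))
```

```text
small side 0.49 (array([ 561.2, -236.9,   -3.2]), np.float64(0.135))
medium top 0.86 (array([537.6, 243.5,   6.1]), np.float64(0.107))
medium side 0.86 (array([537.3, 242.2,  10. ]), np.float64(0.109))
```

View pics/r.png

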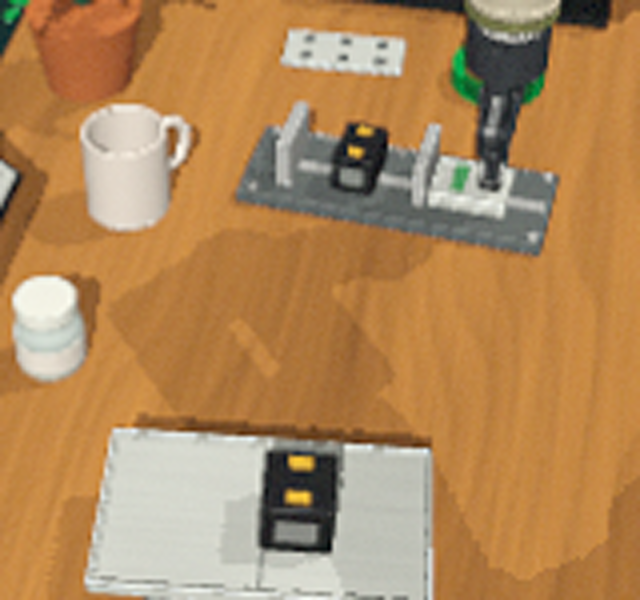

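Call:
step_arm([
  {"dp": [-0.02,0,0],"angular": [0,0,0],"fingers": 0.9},
  {"dp": [-0.042,0,0],"angular": [0,0,0],"fingers": 0.9},
  {"dp": [-0.064,0,0],"angular": [0,0,0],"fingers": 0.9},
  {"dp": [-0.088,0,0],"angular": [0,0,0],"fingers": 0.9},
  {"dp": [-0.112,0,0],"angular": [0,0,0],"fingers": 0.9},
  {"dp": [-0.136,0,0],"angular": [0,0,0],"fingers": 0.9},
  {"dp": [-0.156,0,0],"angular": [0,0,0],"fingers": 0.9},
  {"dp": [-0.172,0,0],"angular": [0,0,0],"fingers": 0.9},
])

```text
time: 54.25
tool_pos: [464.5, -222.0, 46.5]
tcp_rot: [-180.0, 0.0, 174.9]
ft_force: [-1.4, 0.1, 5.3]
finger_gap: 22.0
grip_force: 25.5
```

Call:
step_arm([
  {"dp": [-0.015,0,0],"angular": [0,0,0],"fingers": 0.9},
  {"dp": [-0.03,0,0],"angular": [0,0,0],"fingers": 0.9},
  {"dp": [-0.045,0,0],"angular": [0,0,0],"fingers": 0.9},
  {"dp": [-0.06,0,0],"angular": [0,0,0],"fingers": 0.9},
  {"dp": [-0.075,0,0],"angular": [0,0,0],"fingers": 0.9},
  {"dp": [-0.09,0,0],"angular": [0,0,0],"fingers": 0.9},
  {"dp": [-0.105,0,0],"angular": [0,0,0],"fingers": 0.9},
  {"dp": [-0.12,0,0],"angular": [0,0,0],"fingers": 0.9},
])

```text
time: 55.25
tool_pos: [488.2, -224.2, 46.5]
tcp_rot: [-180.0, 0.0, 174.9]
ft_force: [-2.0, -0.8, 6.3]
finger_gap: 21.7
grip_force: 25.6
```

Call:
step_arm([
  {"dp": [-0.012,0,0],"angular": [0,0,0],"fingers": 0.9},
  {"dp": [-0.024,0,0],"angular": [0,0,0],"fingers": 0.9},
  {"dp": [-0.036,0,0],"angular": [0,0,0],"fingers": 0.9},
  {"dp": [-0.048,0,0],"angular": [0,0,0],"fingers": 0.9},
  {"dp": [-0.06,0,0],"angular": [0,0,0],"fingers": 0.9},
  {"dp": [-0.07,0,0],"angular": [0,0,0],"fingers": 0.9},
  {"dp": [-0.078,0,0],"angular": [0,0,0],"fingers": 0.9},
  {"dp": [-0.083,0,0],"angular": [0,0,0],"fingers": 0.9},
])

```text
time: 56.25
tool_pos: [504.7, -225.6, 46.5]
tcp_rot: [-180.0, 0.0, 174.9]
ft_force: [-3.2, -0.2, 5.7]
finger_gap: 21.5
grip_force: 25.6
```

Call:
step_arm([
  {"dp": [-0.002,0,0],"angular": [0,0,0],"fingers": 0.9},
  {"dp": [-0.004,0,0],"angular": [0,0,0],"fingers": 0.9},
  {"dp": [-0.006,0,0],"angular": [0,0,0],"fingers": 0.9},
  {"dp": [-0.008,0,0],"angular": [0,0,0],"fingers": 0.9},
  {"dp": [-0.01,0,0],"angular": [0,0,0],"fingers": 0.9},
  {"dp": [-0.012,0,0],"angular": [0,0,0],"fingers": 0.9},
  {"dp": [-0.012,0,0],"angular": [0,0,0],"fingers": 0.9},
  {"dp": [-0.012,0,0],"angular": [0,0,0],"fingers": 0.9},
])

```text
time: 57.25
tool_pos: [507.1, -225.9, 46.5]
tcp_rot: [-180.0, 0.0, 174.9]
ft_force: [-3.5, -0.0, 5.8]
finger_gap: 21.7
grip_force: 25.6
```

Call:
step_arm([
  {"dp": [-0.001,0,0],"angular": [0,0,0],"fingers": 0.9},
  {"dp": [-0.002,0,0],"angular": [0,0,0],"fingers": 0.9},
  {"dp": [-0.003,0,0],"angular": [0,0,0],"fingers": 0.9},
  {"dp": [-0.004,0,0],"angular": [0,0,0],"fingers": 0.9},
  {"dp": [-0.005,0,0],"angular": [0,0,0],"fingers": 0.9},
  {"dp": [-0.005,0,0],"angular": [0,0,0],"fingers": 0.9},
  {"dp": [-0.005,0,0],"angular": [0,0,0],"fingers": 0.9},
  {"dp": [-0.005,0,0],"angular": [0,0,0],"fingers": 0.9},
])

```text
time: 58.25
tool_pos: [507.7, -225.9, 46.5]
tcp_rot: [-180.0, -0.0, 174.9]
ft_force: [-3.5, 0.0, 7.4]
finger_gap: 21.7
grip_force: 25.8
```

Call:
step_arm([
  {"dp": [-0.001,0,0],"angular": [0,0,0],"fingers": 0.9},
  {"dp": [-0.002,0,0],"angular": [0,0,0],"fingers": 0.9},
  {"dp": [-0.003,0,0],"angular": [0,0,0],"fingers": 0.9},
  {"dp": [-0.004,0,0],"angular": [0,0,0],"fingers": 0.9},
  {"dp": [-0.005,0,0],"angular": [0,0,0],"fingers": 0.9},
  {"dp": [-0.005,0,0],"angular": [0,0,0],"fingers": 0.9},
  {"dp": [-0.005,0,0],"angular": [0,0,0],"fingers": 0.9},
  {"dp": [-0.005,0,0],"angular": [0,0,0],"fingers": 0.9},
])

```text
time: 59.25
tool_pos: [507.8, -225.9, 46.5]
tcp_rot: [-180.0, -0.1, 174.9]
ft_force: [-9.2, 1.2, 12.2]
finger_gap: 21.8
grip_force: 26.5
```

Call:
step_arm([
  {"dp": [0.01,0,0],"angular": [0,0,0],"fingers": 0.9},
  {"dp": [0.05,0,0],"angular": [0,0,0],"fingers": 0.9},
  {"dp": [0.11,0,0],"angular": [0,0,0],"fingers": 0.9},
  {"dp": [0.17,0,0],"angular": [0,0,0],"fingers": 0.9},
  {"dp": [0.23,0,0],"angular": [0,0,0],"fingers": 0.9},
  {"dp": [0.29,0,0],"angular": [0,0,0],"fingers": 0.9},
  {"dp": [0.345,0,0],"angular": [0,0,0],"fingers": 0.9},
  {"dp": [0.38,0,0],"angular": [0,0,0],"fingers": 0.9},
])

```text
time: 60.25
tool_pos: [432.5, -219.1, 46.5]
tcp_rot: [-180.0, 0.0, 174.9]
ft_force: [2.1, -2.5, 6.1]
finger_gap: 21.7
grip_force: 26.3
```

Call:
step_arm([
  {"dp": [0.006,0,0],"angular": [0,0,0],"fingers": 0.9},
  {"dp": [0.012,0,0],"angular": [0,0,0],"fingers": 0.9},
  {"dp": [0.018,0,0],"angular": [0,0,0],"fingers": 0.9},
  {"dp": [0.022,0,0],"angular": [0,0,0],"fingers": 0.9},
  {"dp": [0.026,0,0],"angular": [0,0,0],"fingers": 0.9},
  {"dp": [0.026,0,0],"angular": [0,0,0],"fingers": 0.9},
  {"dp": [0.026,0,0],"angular": [0,0,0],"fingers": 0.9},
  {"dp": [0.026,0,0],"angular": [0,0,0],"fingers": 0.9},
])

```text
time: 61.25
tool_pos: [430.0, -219.0, 46.6]
tcp_rot: [-179.9, 0.3, 174.9]
ft_force: [16.3, -4.8, -5.9]
finger_gap: 21.8
grip_force: 25.1
```

Call:
step_arm([
  {"dp": [-0.008,0,0],"angular": [0,0,0],"fingers": 0.9},
  {"dp": [-0.008,0,0],"angular": [0,0,0],"fingers": 0.7},
  {"dp": [-0.008,0,0],"angular": [0,0,0],"fingers": 0.3},
  {"dp": [-0.008,0,0],"angular": [0,0,0],"fingers": 0},
  {"dp": [-0.008,0,-0.1],"angular": [0,0,0],"fingers": 0},
  {"dp": [-0.008,0,-0.3],"angular": [0,0,0],"fingers": 0},
  {"dp": [-0.008,0,-0.4],"angular": [0,0,0],"fingers": 0},
  {"dp": [-0.008,0,-0.4],"angular": [0,0,0],"fingers": 0},
])

```text
time: 62.25
tool_pos: [430.6, -219.3, 127.7]
tcp_rot: [-179.9, 0.2, 174.9]
ft_force: [0.2, 0.8, 0.6]
finger_gap: 85.6
grip_force: 0.0
```

Run:
```python
from h import *
print(upd([-.397,0,0],[.406,0,0],[-.008,0,-.4]))
im={c:snapshot(c) for c in("side","top")}
pose("medium",z=58,g=[538,242,7]);pose("small",z=15,g=[598,-234,-5],cams=["side"])
plan([598.2,-234,120,174.9],[598.2,-234,22,174.9])
cv2.imwrite("pics/v.png",cv2.resize(im["side"][130:210,290:390],(600,480),interpolation=cv2.INTER_CUBIC))
```

```text
[ 429.6 -218.8  126.1  174.9]
medium top 0.68 (array([541. , 245.8, -18.9]), np.float64(7.161))
medium side 0.87 (array([537.5, 241.2,  10. ]), np.float64(0.133))
small side 0.7 (array([ 602.6, -238.7,    1.8]), np.float64(0.241))
dp [-0.846, -0.0, 0.03] ang z -0.0 -> [598.2, -233.9, 120.1, 174.9]
dp [-0.0, -0.0, 0.49] ang z -0.0 -> [598.2, -233.9, 22.1, 174.9]
```

View pics/v.png

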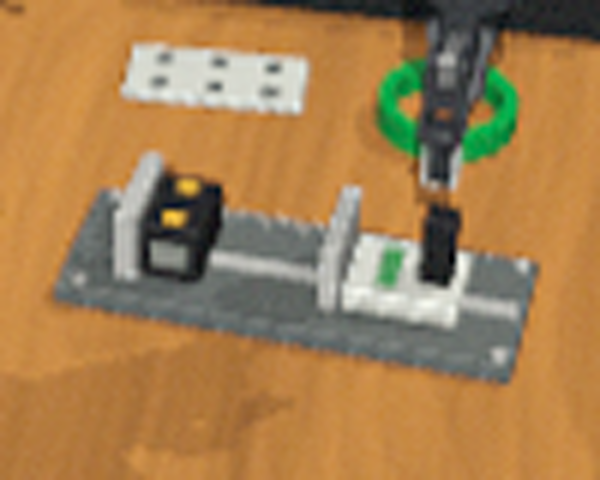

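Call:
step_arm([
  {"dp": [-0.4,0,0],"angular": [0,0,0],"fingers": 0},
  {"dp": [-0.846,0,0.03],"angular": [0,0,0],"fingers": 0},
  {"dp": [-0.846,0,0.03],"angular": [0,0,0],"fingers": 0},
  {"dp": [-0.846,0,0.03],"angular": [0,0,0],"fingers": 0},
  {"dp": [-0.846,0,0.2],"angular": [0,0,0],"fingers": 0},
  {"dp": [-0.846,0,0.35],"angular": [0,0,0],"fingers": 0},
  {"dp": [-0.846,0,0.48],"angular": [0,0,0],"fingers": 0},
  {"dp": [-0.846,0,0.518],"angular": [0,0,0],"fingers": 0},
], newtons=40)

```text
time: 63.5
tool_pos: [595.4, -232.8, 19.7]
tcp_rot: [179.9, -0.3, 174.9]
ft_force: [-0.6, 0.4, 0.4]
finger_gap: 85.6
grip_force: 0.0
```

Call:
step_arm([
  {"dp": [0,0,0],"angular": [0,0,0],"fingers": 0.2},
  {"dp": [0,0,0],"angular": [0,0,0],"fingers": 0.25},
  {"dp": [0,0,0],"angular": [0,0,0],"fingers": 0.3},
  {"dp": [0,0,0],"angular": [0,0,0],"fingers": 0.4},
  {"dp": [0,0,0],"angular": [0,0,0],"fingers": 0.5},
  {"dp": [0,0,0],"angular": [0,0,0],"fingers": 0.6},
  {"dp": [0,0,0],"angular": [0,0,0],"fingers": 0.6},
  {"dp": [0,0,0],"angular": [0,0,0],"fingers": 0.6},
])

```text
time: 64.5
tool_pos: [599.1, -234.2, 24.4]
tcp_rot: [-179.9, 0.1, 174.9]
ft_force: [-1.6, 1.1, 7.1]
finger_gap: 59.6
grip_force: 45.3
```

Call:
step_arm([
  {"dp": [0,0,0],"angular": [0,0,0],"fingers": 0.6},
  {"dp": [0,0,-0.05],"angular": [0,0,0],"fingers": 0.6},
  {"dp": [0,0,-0.15],"angular": [0,0,0],"fingers": 0.6},
  {"dp": [0,0,-0.28],"angular": [0,0,0],"fingers": 0.6},
  {"dp": [0,0,-0.4],"angular": [0,0,0],"fingers": 0.6},
  {"dp": [0,0,-0.46],"angular": [0,0,0],"fingers": 0.6},
  {"dp": [0,0,-0.5],"angular": [0,0,0],"fingers": 0.6},
  {"dp": [0,0,-0.5],"angular": [0,0,0],"fingers": 0.6},
], newtons=70)

```text
time: 65.5
tool_pos: [598.3, -233.8, 122.8]
tcp_rot: [-180.0, 0.0, 174.9]
ft_force: [0.5, 0.4, -1.6]
finger_gap: 58.6
grip_force: 75.4
```

Run:
```python
from h import *
f=[]
for i in range(8):
    a=snapshot("side");f.append(sense()["ft_force"][2])
print(np.round(f,2),np.mean(f),sense()["finger_gap"]);pose("medium",z=58,g=[538,242,7],cams=["side"])
print(upd([0,0,-.472]) )
plan([585,-55,122,176],[578,120,122,186.9],[604,249,122,186.9])
```

```text
[-2.22 -1.95 -1.6  -2.45 -0.97 -1.57 -2.1  -1.87] -1.8419626579772184 58.917338156920216
medium side 0.92 (array([537.7, 242.3,   4.9]), np.float64(0.074))
[ 598.2 -233.9  116.5  174.9]
dp [0.145, 0.885, -0.028] ang z -0.0061 -> [585.0, -55.0, 122.1, 176.0]
dp [0.096, 0.87, 0.0] ang z -0.0606 -> [578.0, 119.9, 122.1, 186.9]
dp [-0.206, 0.625, 0.0] ang z -0.0 -> [603.9, 248.9, 122.1, 186.9]
```

Call:
step_arm([
  {"dp": [0.03,0.15,0],"angular": [0,0,-0.002],"fingers": 0.6},
  {"dp": [0.06,0.35,0],"angular": [0,0,-0.004],"fingers": 0.6},
  {"dp": [0.09,0.55,0],"angular": [0,0,-0.006],"fingers": 0.6},
  {"dp": [0.12,0.75,0],"angular": [0,0,-0.006],"fingers": 0.6},
  {"dp": [0.145,0.885,0],"angular": [0,0,-0.0061],"fingers": 0.6},
  {"dp": [0.145,0.885,0],"angular": [0,0,-0.0061],"fingers": 0.6},
  {"dp": [0.145,0.885,0],"angular": [0,0,-0.0061],"fingers": 0.6},
  {"dp": [0.145,0.885,0],"angular": [0,0,-0.0061],"fingers": 0.6},
])

```text
time: 66.95
tool_pos: [585.1, -55.8, 122.5]
tcp_rot: [-180.0, 0.0, 175.9]
ft_force: [0.1, 1.0, -1.0]
finger_gap: 58.7
grip_force: 75.5
```

Call:
step_arm([
  {"dp": [0.02,0.15,0],"angular": [0,0,-0.01],"fingers": 0.6},
  {"dp": [0.04,0.35,0],"angular": [0,0,-0.025],"fingers": 0.6},
  {"dp": [0.06,0.55,0],"angular": [0,0,-0.04],"fingers": 0.6},
  {"dp": [0.08,0.75,0],"angular": [0,0,-0.055],"fingers": 0.6},
  {"dp": [0.096,0.87,0],"angular": [0,0,-0.0606],"fingers": 0.6},
  {"dp": [0.096,0.87,0],"angular": [0,0,-0.0606],"fingers": 0.6},
  {"dp": [0.096,0.87,0],"angular": [0,0,-0.0606],"fingers": 0.6},
  {"dp": [0.096,0.87,0],"angular": [0,0,-0.0606],"fingers": 0.6},
])

```text
time: 67.95
tool_pos: [578.3, 118.8, 122.4]
tcp_rot: [-180.0, -0.0, -173.2]
ft_force: [1.2, -0.9, -1.8]
finger_gap: 58.9
grip_force: 75.7
```

Run:
```python
from h import *
json.dump([578.0,119.9,122.5,186.9],open("cmd.json","w"))
a=snapshot("side");b=snapshot("top");pose("medium",z=58,g=[538,242,7])
print(sense()["tool_pos"],sense()["finger_gap"])
plan([602.7,249.7,122.5,186.9],[602.7,249.7,67,186.9])
```

```text
medium top 0.54 (array([531.9, 246.4,  -8.9]), np.float64(5.302))
medium side 0.95 (array([538.3, 242.9,   6.8]), np.float64(0.113))
[578.16478056 119.42619285 122.50067879] 58.969613036250344
dp [-0.201, 0.629, 0.0] ang z -0.0 -> [602.8, 249.6, 122.5, 186.9]
dp [0.0, 0.0, 0.278] ang z -0.0 -> [602.8, 249.6, 66.9, 186.9]
```

Call:
step_arm([
  {"dp": [-0.05,0.15,0],"angular": [0,0,0],"fingers": 0.6},
  {"dp": [-0.11,0.35,0],"angular": [0,0,0],"fingers": 0.6},
  {"dp": [-0.16,0.5,0],"angular": [0,0,0],"fingers": 0.6},
  {"dp": [-0.19,0.6,0],"angular": [0,0,0],"fingers": 0.6},
  {"dp": [-0.201,0.629,0],"angular": [0,0,0],"fingers": 0.6},
  {"dp": [-0.201,0.629,0],"angular": [0,0,0],"fingers": 0.6},
  {"dp": [-0.201,0.629,0],"angular": [0,0,0],"fingers": 0.6},
  {"dp": [-0.201,0.629,0],"angular": [0,0,0],"fingers": 0.6},
])

```text
time: 69.15
tool_pos: [602.9, 248.9, 122.6]
tcp_rot: [-180.0, -0.0, -173.2]
ft_force: [0.1, 0.3, -1.0]
finger_gap: 59.2
grip_force: 75.8
```

Call:
step_arm([
  {"dp": [0,0,0.06],"angular": [0,0,0],"fingers": 0.6},
  {"dp": [0,0,0.12],"angular": [0,0,0],"fingers": 0.6},
  {"dp": [0,0,0.17],"angular": [0,0,0],"fingers": 0.6},
  {"dp": [0,0,0.21],"angular": [0,0,0],"fingers": 0.6},
  {"dp": [0,0,0.24],"angular": [0,0,0],"fingers": 0.6},
  {"dp": [0,0,0.26],"angular": [0,0,0],"fingers": 0.6},
  {"dp": [0,0,0.27],"angular": [0,0,0],"fingers": 0.6},
  {"dp": [0,0,0.278],"angular": [0,0,0],"fingers": 0.6},
])

```text
time: 70.15
tool_pos: [603.1, 249.9, 67.2]
tcp_rot: [180.0, 0.0, -173.1]
ft_force: [-0.4, 0.1, -1.7]
finger_gap: 59.0
grip_force: 75.8
```

Call:
step_arm([
  {"dp": [0,0,0.003],"angular": [0,0,0],"fingers": 0.6},
  {"dp": [0,0,0.006],"angular": [0,0,0],"fingers": 0.6},
  {"dp": [0,0,0.01],"angular": [0,0,0],"fingers": 0.6},
  {"dp": [0,0,0.01],"angular": [0,0,0],"fingers": 0.6},
  {"dp": [0,0,0.01],"angular": [0,0,0],"fingers": 0.6},
  {"dp": [0,0,0.01],"angular": [0,0,0],"fingers": 0.6},
  {"dp": [0,0,0.01],"angular": [0,0,0],"fingers": 0.6},
  {"dp": [0,0,0.01],"angular": [0,0,0],"fingers": 0.6},
])

```text
time: 71.15
tool_pos: [602.9, 249.8, 64.9]
tcp_rot: [180.0, 0.0, -173.1]
ft_force: [0.7, 0.4, -0.3]
finger_gap: 58.9
grip_force: 75.8
```

Call:
step_arm([
  {"dp": [0,0,0.006],"angular": [0,0,0],"fingers": 0.6},
  {"dp": [0,0,0.006],"angular": [0,0,0],"fingers": 0.6},
  {"dp": [0,0,0.006],"angular": [0,0,0],"fingers": 0.25},
  {"dp": [0,0,0.006],"angular": [0,0,0],"fingers": 0.12},
  {"dp": [0,0,0.006],"angular": [0,0,0],"fingers": 0},
  {"dp": [0,0,0.006],"angular": [0,0,0],"fingers": 0},
  {"dp": [0,0,-0.1],"angular": [0,0,0],"fingers": 0},
  {"dp": [0,0,-0.3],"angular": [0,0,0],"fingers": 0},
])

```text
time: 72.15
tool_pos: [601.6, 249.4, 124.7]
tcp_rot: [-180.0, -0.2, -173.1]
ft_force: [0.4, 0.2, 1.1]
finger_gap: 84.9
grip_force: 0.0
```

Call:
step_arm([
  {"dp": [0.05,-0.1,-0.2],"angular": [0,0,0],"fingers": 0},
  {"dp": [0.1,-0.3,-0.3],"angular": [0,0,0],"fingers": 0},
  {"dp": [0.3,-0.6,-0.3],"angular": [0,0,0],"fingers": 0},
  {"dp": [0.5,-0.9,-0.3],"angular": [0,0,0],"fingers": 0},
  {"dp": [0.5,-0.95,-0.3],"angular": [0,0,0],"fingers": 0},
  {"dp": [0.5,-0.95,-0.3],"angular": [0,0,0],"fingers": 0},
  {"dp": [0.5,-0.95,-0.3],"angular": [0,0,0],"fingers": 0},
  {"dp": [0.5,-0.95,-0.3],"angular": [0,0,0],"fingers": 0},
])

```text
time: 73.15
tool_pos: [526.8, 50.1, 185.4]
tcp_rot: [180.0, 0.0, -173.0]
ft_force: [-0.0, 0.3, 0.7]
finger_gap: 85.3
grip_force: 0.0
```

Call:
step_arm([
  {"dp": [0,-0.2,0],"angular": [0,0,0],"fingers": 0},
  {"dp": [0,-0.4,0],"angular": [0,0,0],"fingers": 0},
  {"dp": [0,-0.6,0],"angular": [0,0,0],"fingers": 0},
  {"dp": [0,-0.8,0],"angular": [0,0,0],"fingers": 0},
  {"dp": [0,-0.9,0],"angular": [0,0,0],"fingers": 0},
  {"dp": [0,-0.9,0],"angular": [0,0,0],"fingers": 0},
  {"dp": [0,-0.9,0],"angular": [0,0,0],"fingers": 0},
  {"dp": [0,-0.9,0],"angular": [0,0,0],"fingers": 0},
])

```text
time: 74.15
tool_pos: [548.1, -128.2, 184.9]
tcp_rot: [180.0, -0.0, -173.0]
ft_force: [-0.0, -0.3, 0.4]
finger_gap: 85.0
grip_force: 0.0
```

Run:
```python
from h import *
json.dump([602.8,249.6,66.9,186.9],open("cmd.json","w"))
print(upd([0,0,.01],[0,0,-.3],[.5,-.95,-.3],[0,-.9,0]))
im={c:snapshot(c) for c in("side","top")}
for c in im:cv2.imwrite(f"pics/e_{c}.png",im[c])
pose("medium",z=54,g=[538,242,7]);pose("small",z=54,g=[602,249,7])
o=[cv2.resize(im["side"][215:300,240:370],None,fx=6,fy=6,interpolation=cv2.INTER_CUBIC),cv2.resize(im["top"][150:265,170:300],None,fx=3,fy=3,interpolation=cv2.INTER_CUBIC)]
cv2.imwrite("pics/e1.png",o[0]);cv2.imwrite("pics/e2.png",o[1])
```

```text
[ 548.  -129.7  184.9  186.9]
medium top none 0
medium side 0.78 (array([538.8, 241.6,   6.7]), np.float64(0.093))
small top none 0
small side 0.85 (array([605.5, 246.9,   7.3]), np.float64(0.177))
```

View pics/e1.png

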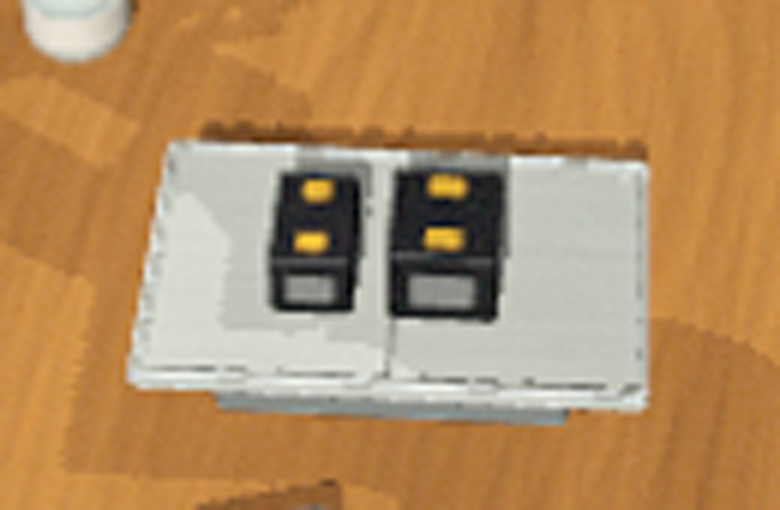

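Run:
```python
from h import *
def hull(img,v):
    m=graymask(img,proj("side",[490,240,60])[0],vmin=v).astype(np.uint8);o=np.zeros_like(m)
    c=max(cv2.findContours(m,cv2.RETR_EXTERNAL,cv2.CHAIN_APPROX_NONE)[0],key=cv2.contourArea);cv2.fillConvexPoly(o,cv2.convexHull(c),1);return o
def model(p,yaw=6.8,x=562.4,y=246.5):
    X=box(250,150,-3,3,0,0,0);t=p[1];X=np.c_[X[:,0]-t*X[:,2]*-1,X[:,1],X[:,2]+t*X[:,0]]
    return Ro.from_euler('z',yaw,degrees=True).apply(X)+[x,y,65+p[0]]
for f in("pics/s0.png","pics/e_side.png"):
  im=cv2.imread(f)
  for v in(150,160,170,180):
    m=hull(im,v)
    def fm(p):return model(p[:2],x=p[2])
    def ff(p):return model([p[0],p[1]/1000],x=p[2],y=p[3])
    s=fit(lambda p:model([p[0],p[1]/1000],x=p[2]),{"side":m.astype(float)},[0,0,562.4],[4,10,3]);print(f,v,m.sum(),s)
```

```text
pics/s0.png 150 3907 (array([  3.9,  10.2, 561.5]), np.float64(0.148))
pics/s0.png 160 3848 (array([  3.8,   9.6, 561.5]), np.float64(0.135))
pics/s0.png 170 3647 (array([  4.1,   9.7, 561.5]), np.float64(0.088))
pics/s0.png 180 3633 (array([  3.2,   4.5, 562.2]), np.float64(0.085))
pics/e_side.png 150 3763 (array([ -1.9,   8.2, 561.2]), np.float64(0.12))
pics/e_side.png 160 3698 (array([ -2.2,   9.7, 561.1]), np.float64(0.104))
pics/e_side.png 170 3581 (array([ -2.2,   9.7, 561.1]), np.float64(0.075))
pics/e_side.png 180 3567 (array([ -3.1,  12.5, 561. ]), np.float64(0.072))
```

View pics/e2.png

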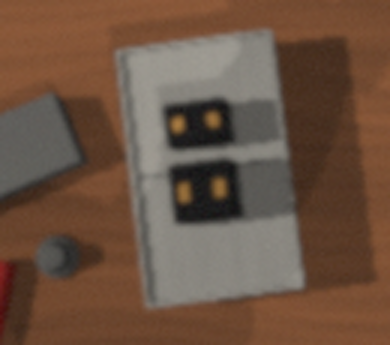

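Run:
```python
from h import *
g=lambda f:cv2.cvtColor(cv2.imread(f),cv2.COLOR_BGR2HSV)[...,1].astype(float)  # saturation: wood high, pan low
A,B=g("pics/s0.png"),g("pics/e_side.png")
def cross(p,lvl,up):  # first crossing
    for i in range(len(p)-1):
        if (p[i]-lvl)*(p[i+1]-lvl)<0:return i+(lvl-p[i])/(p[i+1]-p[i])
for x0,x1 in((272,280),(280,288),(322,330),(330,338),(338,345)):
    r=[]
    for I in(A,B):
        v=[];
        for c in range(x0,x1):
            p=I[228:262,c];k=cross(p,(p[:4].mean()+p[-8:].mean())/2,0);v.append(228+k if k else np.nan)
        r.append(np.nanmedian(v))
    print("back edge cols",x0,x1,np.round(r,2),"shift",round(r[1]-r[0],2))
for X in([440,175,68],[685,205,68],[540,175,68]):print(X,"px per mm z",(proj("side",np.array(X)+[0,0,-1])-proj("side",X)).round(2))
```

```text
back edge cols 272 280 [236.55 237.97] shift 1.42
back edge cols 280 288 [236.68 238.53] shift 1.84
back edge cols 322 330 [238.61 240.47] shift 1.86
back edge cols 330 338 [239.09 240.61] shift 1.52
back edge cols 338 345 [239.52 241.07] shift 1.54
[440, 175, 68] px per mm z [[-0.02  0.21]]
[685, 205, 68] px per mm z [[0.02 0.21]]
[540, 175, 68] px per mm z [[-0.    0.21]]
```

Run:
```python
from h import *
snapshot("side");pose("medium",z=54,g=[538,242,7],cams=["side"]);pose("small",z=54,g=[603,248,7],cams=["side"])
print(hand_in())
```

```text
medium side 0.59 (array([540.4, 238.8,   9.4]), np.float64(0.244))
small side 0.83 (array([604.8, 247.1,   8.3]), np.float64(0.1))
the job is handed in; nothing more can be done
None
```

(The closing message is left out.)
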